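Stack roller spacers on the assembly spindle in size order

TASK

Take the three steel spacer rings off the pegs of the sloping rack and thread them one after another onto the upright spindle, the largest at the bottom, then the medium, then the smallest, each sliding fully down. Then set the steel end cap over the tip of the spindle, fully down on the smallest ring, and let go of everything. Do not disturb the other things on the table.

Things in the scene. Friction and masses are not known exactly. Their poses are not given: they have to be found in the camera images.
- rack: Fixed aluminium stand, foot 110 x 260 mm, 60 mm high. Origin: centre of its underside; x away from the robot, y along the row of pegs, z up. Its face slopes at 30 degrees, rising towards +x: outward normal (-0.5, 0, 0.866) in its frame.
- rack_mid_peg (a point): Foot of the middle peg on the rack's sloping face, 36 mm above the table; axes as the rack's. Three steel pegs, 12 mm across, stand square to the face, 20 mm out of it and 84 mm apart along the rack's y. Rings come off only along their pegs.
- spindle_seat (a point): Centre of the upper face of the spindle's round foot (foot 76 mm across, 12 mm high, fixed); z up. From here the steel spindle rises 58 mm: 13 mm across for 48 mm, then a 10 mm taper to a 5 mm tip. The rings and cap slide on with 1.5 mm of play all round.
- ring_large: Largest of three plain steel spacer rings: outside diameter 56 mm, bore 16 mm, 14 mm thick. It starts on any one of the rack's three pegs, lying against the sloping face. Origin: centre of the bore at the underside (the face against the rack); z is the ring's axis, away from the rack face.
- ring_medium: Middle of three plain steel spacer rings: outside diameter 44 mm, bore 16 mm, 14 mm thick. It starts on any one of the rack's three pegs, lying against the sloping face. Origin: centre of the bore at the underside (the face against the rack); z is the ring's axis, away from the rack face.
- ring_small: Smallest of three plain steel spacer rings: outside diameter 32 mm, bore 16 mm, 14 mm thick. It starts on any one of the rack's three pegs, lying against the sloping face. Origin: centre of the bore at the underside (the face against the rack); z is the ring's axis, away from the rack face.
- end_cap: Steel end cap standing on the table, 41 mm high: a skirt 29 mm across and 25 mm high with a blind bore from below, 16 mm across and 20 mm deep, and on top a round knob 20 mm across and 16 mm high (25 to 41 mm above the underside). Origin: centre of the underside; z up.
- masking_roll: Bystander: black tape roll, 60 mm across, 19 mm high, flat on the table; origin centre of underside.
- tweezers_0: Bystander: grey metal tweezers, 125 mm long, flat on the table; origin at the centre of the underside.
- cleaning_block: Bystander: grey-blue block, 25 x 60 x 14 mm, flat on the table; origin at the centre of the underside.
Not all that is in view belongs to the job. What is shaped like the part that bears spindle_seat but purple is not meant.

How it is judged (in metres and radians):
On the way, in this order (a step that is already met when the one before it is completed fails the run):
1. the large ring, fully down on the spindle and let go (horizontal distance between ring_large and spindle_seat below 0.003 m and z of ring_large in the frame of spindle_seat between -0.003 and 0.003 m and angle between ring_large's own z axis and vertical below 0.1 rad and contact force between the fingers and ring_large below 0.1 N), for 0.2 s.
2. the medium ring on the large one, fully down on the spindle and let go (horizontal distance between ring_medium and spindle_seat below 0.003 m and z of ring_medium in the frame of spindle_seat between 0.011 and 0.017 m and angle between ring_medium's own z axis and vertical below 0.1 rad and contact force between the fingers and ring_medium below 0.1 N), for 0.2 s.
3. the small ring on the medium one, fully down on the spindle and let go (horizontal distance between ring_small and spindle_seat below 0.003 m and z of ring_small in the frame of spindle_seat between 0.025 and 0.031 m and angle between ring_small's own z axis and vertical below 0.1 rad and contact force between the fingers and ring_small below 0.1 N), for 0.2 s.
4. the cap on the small ring, fully down on the spindle and let go (horizontal distance between end_cap and spindle_seat below 0.003 m and z of end_cap in the frame of spindle_seat between 0.039 and 0.045 m and angle between end_cap's own z axis and vertical below 0.1 rad and contact force between the fingers and end_cap below 0.1 N), for 0.2 s.
At the end, for the whole second after the job is handed in: On the spindle, from the foot up: large ring, medium ring, small ring, end cap; each within 3 mm of the spindle's axis, its underside within 3 mm of fully seated (0, 14, 28 and 42 mm above the foot), level within 0.1 rad, at rest and released (all of step 1 and all of step 2 and all of step 3 and all of step 4 and linear speed of each of ring_large, ring_medium, ring_small, end_cap below 0.02 m/s); the robot touches nothing.
It fails at once if one of the other things on the table is shifted more than 30 mm (distance of any of masking_roll, cleaning_block, tweezers_0 from where it was at the start of the episode above 0.03 m).
It also fails if it takes over 72 s, if anything falls off the work surface, if the arm or the gripper's body presses on something with over 40 N, if the wrist force passes 120 N, or if a joint passes its speed limit or range.

ROBOT

A 6-joint arm with a two-finger parallel gripper is mounted at the origin on a cart in front of the work surface, level with it; the furniture and walls round the work are solid. World frame = base frame: x ahead of the robot, y to its left, z up, the work surface at z = 0. Lengths are in mm, angles in rad, forces in N, time in s.
With the tool pointing down it reaches from about 350 to 875 mm from the base axis. Payload 4.2 kg.
Tool frame: the origin (TCP) lies midway between the tips of the shut fingers; the grasp point (between the pads) lies 19 mm behind it (arm.tcp_to_grasp is the distance from the TCP to the grasp point, in mm); z points along the fingers, y is the line along which they close (so a half turn about z gives the same grasp; the last joint's range is limited). The gripper opens to 85 mm and grips with 20 to 120 N. Pads are 22 mm wide; open, the fingers measure 114 mm over their backs; the gripper's body (76 mm by 85 mm) begins 54 mm behind the grasp point. The pads swing forward as they close: fully open they stand 13 mm farther back than shut.
Start: joints at [1.476, 0.385, 0.008, 0, -1.194, -0.259], TCP at [216.508, 586.279, 231.312] pointing down, gripper open.
Joint ranges: [-3.14, 3.14], [-1.21, 2.06], [-1.07, 1.41], [-3.16, 2.05], [-2.99, -0.16], [-3.1, 3.1]. Speed limits (rad/s): [2.79, 2.79, 3.14, 3.14, 3.14, 3.14].

INTERFACE

Orientations are given as a unit quaternion [x, y, z, w].
In Python, from bench import arm gives the robot as it stands.
- The arm moves only by the tool arm_command, never from a script. Its argument "rows" is a list of rows, each a list of 2 entries, a list of its own where there are three numbers: the shift along the tool's x, y, z as a fraction of full scale, then the turn, a rotation vector about the tool's x, y, z as a fraction of full scale. In form: [[[x, y, z], [wx, wy, wz]], ...]. A call has 1 to 5 rows; each row is the pose to reach, as a shift and turn from the pose commanded when the call began, along the tool's axes at that moment, turning the shorter way round; what a row does not reach only later rows make up. Full scale, the value 1, is 0.25 m for a shift and 180 degrees for a turn. A row lasts 1/10 s, in which the tool goes at most 50 mm and 8.59 degrees, less where a joint would pass 70% of its speed; a pose out of reach is approached as far as the arm can. A call with a number of a shift or a turn outside -1 to 1 is refused whole. A call with a gripper value outside its range is refused whole. "grip" is the opening, from 0 (shut) to 1 (fully open), set as the call begins (left out, the last holds). The fingers move at their own pace and stop on an object; the grip force is fixed at half the most. Time passes only in rows, so rows that repeat a pose let the fingers close. It gives the time, the measured TCP pose, the force, the opening and the grip force at its end, in the units of the state.
- arm.read_state(): the state, without advancing time (a new reading comes with each control period).
- arm.get_image(name): name is "side" or "top"; returns (picture, depth): 400x640x3 uint8, blue, green, red; 400x640 float32, mm along the optical axis (not along the pixel's ray), 0 where there is no reading.
- arm.camera_info(name): a dict with "fx", "fy", "cx", "cy" (pixels), "k1" (the pictures are not rectified: a ray, as slopes to the right and down, at radius r is drawn at 1 + k1 r^2 times it, then the intrinsics apply), "extrinsics" (4x4, takes a point from camera to world coordinates). Camera axes: x right, y down, z forward; pixel columns grow to the right and rows downward; lengths in mm; the calibration is good to about 2 mm. A picture is of the moment at which its call begins. camera_info takes no time and is no camera call.
- arm.job_done(): hands the job in; it is judged then, once.
Trained networks look in the newest picture that a camera, given by its name, has taken for a name from the list of things; names that differ only in an ending like _2 or _b are one class to them, and where a whole thing is asked for, a point or a joint stands for the part that bears it (a point fixed in the world has none). Each returns a list of dicts, best first, with "score" (0 to 1); they miss things now and then, are a little off and sometimes report something else, mostly with a low value. They report only what shows in the picture. A call takes as long as a camera call. They do not tell look-alikes from the thing itself.
- arm.spot_in(camera, query): "position" ([column, row] in pixels, amid what is visible of it).
The state is a dict: "clock": time; "joints": joint angles; "joint_vel": joint speeds; "joint_efforts": joint torques, N m; "position": TCP position; "ee_rot": TCP orientation; "contact_force": force on the tool from outside, world axes, zero at the start; "wrist_torque": the same for the moment, N m; "gripper_width": finger opening in mm; "grasp_force": force on a finger pad.
Only numpy, scipy, OpenCV 4.12 (cv2) and the standard library are available. Lean on these libraries where they do the work, as an engineer would, in place of code of your own. Each camera call takes 0.05 s, during which the arm holds its last target. There are 200 camera calls.

## Working session

There is one attempt and no reset: what is moved stays moved. The work goes in short steps, Python scripts to look and compute and a tool call to move; the robot and the scene stay as the last step left them, time stands still between calls to the robot, and variables do not carry over. Pictures are saved under pics/ and viewed, at most 10 in all, crops included, and the job is handed in when it is done.

Besides the shell and the picture viewer there is one more tool, called by a JSON object that holds its "name" and its "arguments", one argument or row to a line. arm_command: Moves the arm, as the interface text tells. Shift numbers are shares of 0.25 m and turn numbers shares of 180 degrees, none past 1 either way. Its arguments: {"type":"object","properties":{"rows":{"type":"array","items":{"type":"array"}},"grip":{"type":"number"}},"required":["rows"]}

```bash
ls; mkdir -p pics
python3 - <<'E'
from bench import arm
import cv2, numpy as np
print(arm.read_state()); print(arm.tcp_to_grasp)
for c in ("top","side"):
    im,d=arm.get_image(c); cv2.imwrite(f"pics/{c}0.png",im); np.save(f"pics/{c}0.npy",d)
    i=arm.camera_info(c); print(c,{k:(np.round(v,4).tolist()) for k,v in i.items()})
    for q in ("rack","spindle_seat","ring_large","ring_medium","ring_small","end_cap"):
        print(q,[(np.round(r["position"]).tolist(),round(r["score"],2)) for r in arm.spot_in(c,q)][:4])
E
```

```text
pics
{'clock': 0.0, 'joints': array([ 1.47559539e+00,  3.85545704e-01,  6.60006084e-03, -5.08215564e-04,
       -1.19398963e+00, -2.58621409e-01]), 'joint_vel': array([ 0.00046282, -0.00026797, -0.0015166 , -0.00039191,  0.00117107,
        0.00029511]), 'joint_efforts': array([ 2.91123879e-04, -3.92287660e+01,  1.88403583e+01,  4.18617949e+00,
       -4.66548168e-03,  2.44851073e-06]), 'position': array([216.31738868, 585.73752138, 230.21668242]), 'ee_rot': array([ 9.84374896e-01, -1.76081982e-01, -1.48102782e-04,  1.08518278e-03]), 'contact_force': array([ 0.2946629 , -0.00927142,  0.37635378]), 'wrist_torque': array([ 0.03486197, -0.01739561, -0.00392264]), 'grasp_force': 0.0, 'gripper_width': 85.47803582995776}
18.700000000000003
top {'fx': 390.8309, 'fy': 390.8309, 'cx': 326.772, 'cy': 198.9998, 'k1': 0.0288, 'extrinsics': [[-0.023, -0.9868, 0.1606, 337.1847], [-0.9995, 0.0195, -0.0235, -280.0177], [0.0201, -0.161, -0.9867, 898.138], [0.0, 0.0, 0.0, 1.0]]}
rack [([267.0, 145.0], 0.58)]
spindle_seat [([348.0, 148.0], 0.7), ([435.0, 176.0], 0.68), ([329.0, 241.0], 0.63)]
ring_large [([222.0, 141.0], 0.87)]
ring_medium [([258.0, 137.0], 0.75)]
ring_small [([250.0, 252.0], 0.26), ([266.0, 144.0], 0.21)]
end_cap [([266.0, 145.0], 0.67), ([388.0, 175.0], 0.49)]
side {'fx': 431.5153, 'fy': 431.5153, 'cx': 318.5981, 'cy': 198.4847, 'k1': -0.0539, 'extrinsics': [[0.929, -0.1587, 0.3344, 159.9794], [-0.3701, -0.415, 0.8311, -1033.5039], [0.0068, -0.8959, -0.4443, 452.1332], [0.0, 0.0, 0.0, 1.0]]}
rack [([365.0, 184.0], 0.73)]
spindle_seat [([290.0, 226.0], 0.72), ([420.0, 284.0], 0.68), ([389.0, 220.0], 0.6)]
ring_large [([340.0, 160.0], 0.82)]
ring_medium [([355.0, 169.0], 0.44)]
ring_small [([375.0, 187.0], 0.68)]
end_cap [([389.0, 248.0], 0.63)]
```

View pics/top0.png

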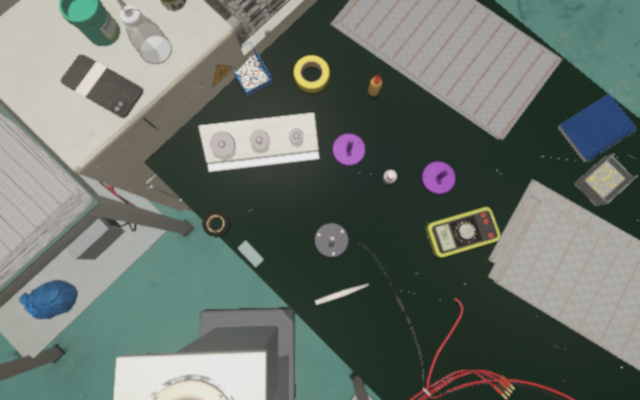

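View pics/side0.png

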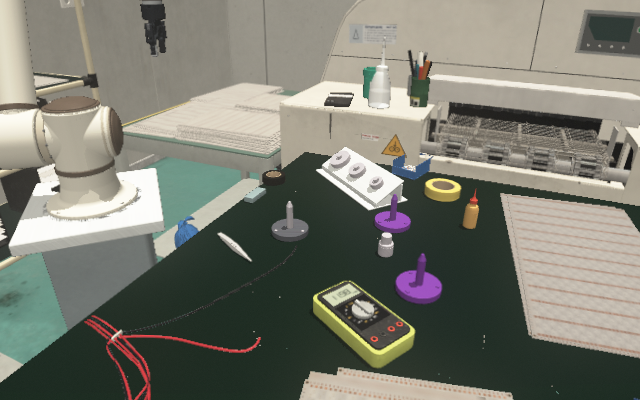

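The top view shows the rack with its rings at large (222,146), medium (260,140) and small (297,136), the grey spindle at (331,240) and the cap at (390,176). The two purple spindles are at (349,149) and (438,177). The side view agrees: spindle (290,226), cap (387,246), rings (340,160), (356,170) and (376,184).

```bash
cat > h.py <<'E'
import numpy as np, cv2
from bench import arm
from scipy.spatial.transform import Rotation as R
def cam(c):
    i=arm.camera_info(c); K=np.array([[i["fx"],0,i["cx"]],[0,i["fy"],i["cy"]],[0,0,1.]])
    return K,np.array([i["k1"],0,0,0,0.]),np.array(i["extrinsics"])
def rays(c,uv):
    K,D,E=cam(c); s=cv2.undistortPoints(np.asarray(uv,float).reshape(-1,1,2),K,D)[:,0]
    return np.c_[s,np.ones(len(s))],E
def unproj(c,uv,d):
    s,E=rays(c,uv); return (s*np.asarray(d).reshape(-1,1))@E[:3,:3].T+E[:3,3]
def on_z(c,uv,z):
    s,E=rays(c,uv); w=s@E[:3,:3].T; return E[:3,3]+w*((z-E[2,3])/w[:,2])[:,None]
def proj(c,P):
    K,D,E=cam(c); M=np.linalg.inv(E)
    return cv2.projectPoints(np.asarray(P,float).reshape(-1,1,3),cv2.Rodrigues(M[:3,:3])[0],M[:3,3],K,D)[0][:,0]
def cloud(c,d):
    v,u=np.mgrid[0:400,0:640]; return unproj(c,np.c_[u.ravel(),v.ravel()],d.ravel()).reshape(400,640,3)
E
python3 - <<'E'
from h import *
for c,boxes in (("top",dict(rack=(190,105,330,180),spin=(308,218,355,263),cap=(376,162,404,190))),("side",dict(rack=(312,140,415,215),spin=(265,195,315,245),cap=(370,225,402,262)))):
    d=np.load(f"pics/{c}0.npy"); P=cloud(c,d); im=cv2.imread(f"pics/{c}0.png")
    tab=P[300:330,420:440] if c=="top" else P[215:235,480:500]
    print(c,"valid",(d>0).mean())
    for k,(a,b,e,f) in boxes.items():
        q=P[b:f,a:e].reshape(-1,3); q=q[d[b:f,a:e].ravel()>0]
        print(k,"tablez",np.percentile(q[:,2],[2,10,50,90,99]).round(1))
        if k!="rack":
            hi=q[(q[:,2]>6)&(q[:,2]<80)]; print("  z>6 mid",((hi.min(0)+hi.max(0))/2).round(1),"range",np.ptp(hi,axis=0).round(1),"mean",hi.mean(0).round(1),len(hi))
            hi=q[q[:,2]>(28 if k=="spin" else 28)]; print("  tall mean",hi.mean(0).round(1),np.ptp(hi,axis=0).round(1),len(hi))
    print(np.round(P[d>0].reshape(-1,3)[:0]))
a=cv2.resize(cv2.imread("pics/top0.png")[95:265,190:410],None,fx=3.5,fy=3.5,interpolation=cv2.INTER_CUBIC)
cv2.imwrite("pics/c1.png",a[:600])
b=cv2.resize(cv2.imread("pics/side0.png")[140:265,260:420],None,fx=4.8,fy=4.8,interpolation=cv2.INTER_CUBIC)
cv2.imwrite("pics/c2.png",b)
E
```

```text
top valid 0.99612890625
rack tablez [-4.  -2.5  2.3 49.8 56.2]
spin tablez [-4.3 -2.9  0.2 11.9 60.1]
  z>6 mid [ 387.8 -308.6   37.7] range [72.6 72.9 63.3] mean [ 387.4 -308.2   12.5] 867
  tall mean [ 386.6 -307.8   60.6] [12.1 11.  33.4] 34
cap tablez [-4.1 -2.8 -0.5 25.4 41.8]
  z>6 mid [ 531.3 -445.6   25.2] range [26.7 27.1 35.4] mean [ 528.8 -443.8   29.8] 138
  tall mean [ 531.4 -445.7   39. ] [18.2 19.  12.7] 67
[]
side valid 0.9959296875
rack tablez [-1.8 -0.9 16.  51.9 68.3]
spin tablez [-2.  -1.3  0.1 12.1 60. ]
  z>6 mid [ 388.7 -309.6   38.1] range [74.7 75.6 64.1] mean [ 386.5 -314.5   18. ] 730
  tall mean [ 387.4 -312.2   49.3] [12.9 11.9 41.7] 123
cap tablez [-2.2 -1.5  0.2 26.1 41. ]
  z>6 mid [ 560.5 -411.8   24.1] range [88.7 99.9 36.1] mean [ 542.8 -433.    20.8] 397
  tall mean [ 529.1 -450.3   36.9] [18.7 20.7 13.7] 105
[]
```

View pics/c1.png

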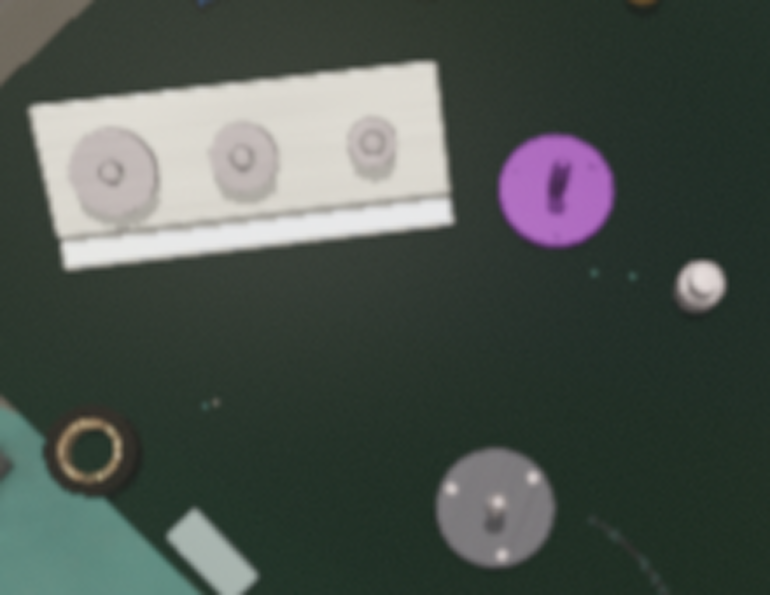

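View pics/c2.png

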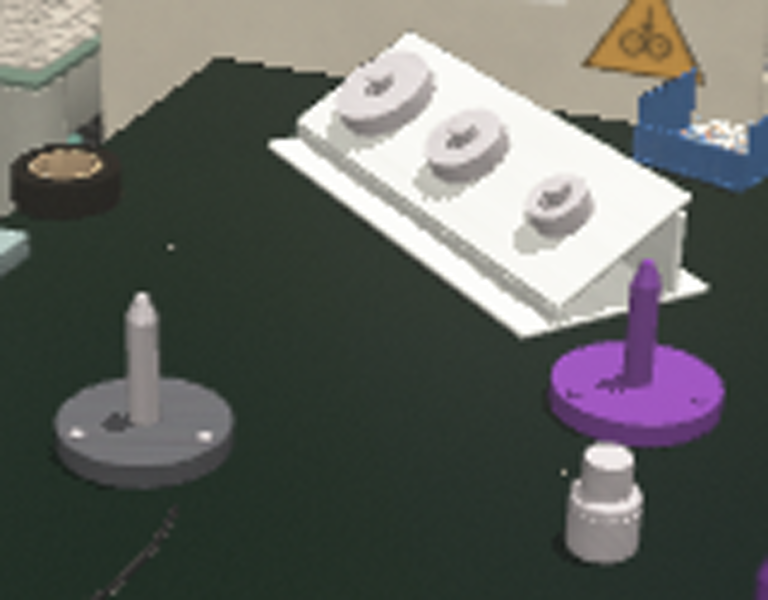

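The crops show the peg tips in top at about (221.7,144.1), (259.1,139.9) and (296.6,135.9). In side they are at about (338.8,157.9), (356.3,168.3) and (375.8,180.2). Next I fit the rack from both cameras.

```bash
cat > fit.py <<'E'
from h import *
from scipy.optimize import least_squares
T=np.array([[221.7,144.1],[259.1,139.9],[296.6,135.9]]); S=np.array([[338.8,157.9],[356.3,168.3],[375.8,180.2]])
def pegs(p,h): # rack at peg-foot x,y,yaw
    Rz=R.from_euler("z",p[2]).as_matrix(); n=Rz@[-.5,0,.866]
    return np.array([[p[0],p[1],36]+Rz@[0,84*k,0]+h*n for k in (1,0,-1)])
for nm,o in (("top",[("top",T)]),("side",[("side",S)]),("both",[("top",T),("side",S)])):
    r=least_squares(lambda p:np.concatenate([(proj(c,pegs(p,20))-uv).ravel() for c,uv in o]),[600,-150,0.])
    print(nm,r.x.round(3),"res",r.fun.round(1))
# ring faces from depth: points off the rack face plane
p=r.x; Rz=R.from_euler("z",p[2]).as_matrix(); F=np.c_[Rz@[.866,0,.5],Rz@[0,1,0],Rz@[-.5,0,.866]]
for c in ("top","side"):
    P=cloud(c,np.load(f"pics/{c}0.npy")); q=(P.reshape(-1,3)-[p[0],p[1],36])@F
    m=(abs(q[:,0])<50)&(abs(q[:,1])<125)
    f=q[m&(abs(q[:,2])<6)]; print(c,"face h median",np.median(f[:,2]).round(2),f[:,:2].min(0).round(),f[:,:2].max(0).round())
    for k,D in ((1,56),(0,44),(-1,32)):
        s=q[m&(abs(q[:,1]-84*k)<D/2+4)&(abs(q[:,0])<D/2+4)&(q[:,2]>9)&(q[:,2]<19)]
        print("  ring",D,"mid",((s.min(0)+s.max(0))/2-[0,84*k,0]).round(1)[:2],"mean",(s.mean(0)-[0,84*k,0]).round(1),"ext",np.ptp(s,axis=0).round(1),len(s))
for nm,z,t,s in (("spin tip",70,(332,237.9),(289.6,201.2)),("cap top",41,(390.3,175.6),None)):
    print(nm,on_z("top",[t],z).round(1),on_z("side",[s],z).round(1) if s else "")
# foot circle both cams
for c,box in (("top",(308,218,355,263)),("side",(265,195,315,245))):
    a,b,e,f=box; P=cloud(c,np.load(f"pics/{c}0.npy"))[b:f,a:e].reshape(-1,3)
    s=P[(abs(P[:,2]-12)<3)]; h=cv2.minEnclosingCircle(s[:,:2].astype(np.float32)); print(c,"foot",h,s.mean(0).round(1))
    for z in (30,40,50): 
        s=P[abs(P[:,2]-z)<6]; print("  shaft",z,s.mean(0).round(1) if len(s) else None,len(s))
E
python3 fit.py
```

```text
top [ 6.21205e+02 -1.51376e+02  9.90000e-02] res [-0.3 -0.   0.2  0.1  0.1 -0.1]
side [ 6.16608e+02 -1.65291e+02  1.08000e-01] res [-0.1 -0.7 -0.1 -0.1  0.2  0.6]
both [ 6.21441e+02 -1.53209e+02  1.05000e-01] res [ 0.6  0.1  1.  -0.1  0.9 -0.4 -0.2 -2.5 -0.5 -2.1 -0.6 -1.7]
top face h median -2.03 [ -50. -125.] [ 44. 125.]
  ring 56 mid [-0.1  2.7] mean [ 0.4  2.7 12.3] ext [54.2 54.4  9.9] 451
  ring 44 mid [-0.2  3.2] mean [ 0.   3.  12.3] ext [41.8 41.5  9.7] 251
  ring 32 mid [0.6 4.2] mean [ 0.4  3.7 12.6] ext [30.  29.7  9.7] 123
side face h median -1.15 [ -46. -125.] [ 44. 125.]
  ring 56 mid [-2.2  1.6] mean [-2.2  0.4 12.9] ext [53.6 55.8  9.6] 199
  ring 44 mid [-1.4  3.4] mean [-2.   1.1 12.7] ext [42.  44.1  9.3] 147
  ring 32 mid [-1.6  2.3] mean [-2.2  0.5 12.7] ext [30.6 32.8  9.8] 100
spin tip [[ 388.5 -308.9   70. ]] [[ 389.9 -309.4   70. ]]
cap top [[ 527.2 -444.6   41. ]] 
top foot ((387.67022705078125, -307.989990234375), 37.56304931640625) [ 387.4 -308.3   11. ]
  shaft 30 [ 381.7 -305.4   36. ] 1
  shaft 40 [ 381.9 -306.4   41.5] 4
  shaft 50 [ 385.3 -308.    48.3] 3
side foot ((389.19036865234375, -309.5301208496094), 38.61061096191406) [ 387.1 -313.3   11.4]
  shaft 30 [ 387.3 -313.3   30. ] 31
  shaft 40 [ 387.  -312.5   40.1] 36
  shaft 50 [ 387.4 -313.    50.3] 37
```

```bash
cat > goal.py <<'E'
from h import *
YAW=0.102; Rz=R.from_euler("z",YAW).as_matrix(); SL=Rz@[.866,0,.5]; YH=Rz@[0,1.,0]; N=Rz@[-.5,0,.866]
C0=np.array([621.44,-153.21,36])-0.7*SL+2.8*YH-1.5*N   # ring row centre on face
def ring(k,h): return C0+84*k*YH+h*N
Q_RACK=R.from_matrix(np.c_[np.cross(-YH,-N),-YH,-N])
Q_DOWN=R.from_matrix(np.c_[np.cross(-YH,[0,0,-1.]),-YH,[0,0,-1.]])
SP=np.array([388.5,-308.9,12.])
def plan(p,q,base=None,noisy=True):
    s=arm.read_state(); p0,q0=(s["position"],R.from_quat(s["ee_rot"])) if base is None else base
    sh=q0.inv().apply(np.asarray(p)-p0)/250; rv=(q0.inv()*q).as_rotvec()/np.pi
    print("shift",sh.round(4).tolist(),"turn",rv.round(4).tolist(),"| rows",round(max(np.linalg.norm(sh)*5,np.linalg.norm(rv)*180/8.59),1))
    return p,q
E
python3 - <<'E'
from goal import *
for c in ("top","side"):
    P=cloud(c,np.load(f"pics/{c}0.npy")).reshape(-1,3); a=np.array([216,586]);b=ring(1,80)[:2]
    for t in np.linspace(0.15,.9,8):
        x=a+(b-a)*t; s=P[np.linalg.norm(P[:,:2]-x,axis=1)<110]; print(c,x.round(),np.percentile(s[:,2],[50,98]).round() if len(s)>5 else None)
s=arm.read_state(); p=s["position"];q=R.from_quat(s["ee_rot"])
t=ring(1,80); print("ring1",ring(1,0).round(1),"target",t.round(1),Q_RACK.as_quat().round(3))
plan(t,Q_RACK)
m=p+(t-p)*.3+[0,0,0]; plan(m,Q_RACK)
for f in (.3,.6,1): plan(p+(t-p)*f,Q_RACK,(p+(t-p)*(f-.3 if f<1 else .6),Q_RACK))
E
```

```text
top [270. 487.] [-610.  -28.]
top [308. 417.] [-604.   11.]
top [346. 347.] [-84.  12.]
top [384. 276.] [-106.   12.]
top [423. 206.] [-305.   77.]
top [461. 136.] [-57. 140.]
top [499.  65.] [ -1. 130.]
top [537.  -5.] [-1. 52.]
side [270. 487.] [-15. 409.]
side [308. 417.] [-39.  14.]
side [346. 347.] [-48.  13.]
side [384. 276.] [-50.  13.]
side [423. 206.] [-50. 121.]
side [461. 136.] [ 48. 140.]
side [499.  65.] [  4. 132.]
side [537.  -5.] [ 0. 53.]
ring1 [612.7 -66.8  34.4] target [573.  -70.9 103.6] [ 0.965  0.049  0.258 -0.013]
shift [2.2483, 1.9721, 0.5107] turn [0.038, 0.1638, -0.1417] | rows 15.2
shift [0.6745, 0.5916, 0.1532] turn [0.038, 0.1638, -0.1417] | rows 4.6
shift [0.2223, 0.8281, 0.3053] turn [0.0, 0.0, 0.0] | rows 4.6
shift [0.2223, 0.8281, 0.3053] turn [0.0, 0.0, 0.0] | rows 4.6
shift [0.2965, 1.1041, 0.4071] turn [0.0, 0.0, 0.0] | rows 6.1
```

{"name": "arm_command", "arguments": {
  "rows": [
    [[0.135, 0.12, 0], [0, 0, 0]],
    [[0.27, 0.24, 0], [0, 0, 0]],
    [[0.405, 0.36, 0], [0, 0, 0]],
    [[0.54, 0.48, 0], [0, 0, 0]],
    [[0.675, 0.6, 0], [0, 0, 0]]
  ],
  "grip": 0.78
}}

```text
clock: 1.2
position: [323.4, 385.5, 231.6]
ee_rot: [0.984, -0.176, 0.0, -0.0]
contact_force: [1.2, 0.4, -0.5]
gripper_width: 66.4
grasp_force: 0.0
```

{"name": "arm_command", "arguments": {
  "rows": [
    [[0.135, 0.12, 0], [0, 0, 0]],
    [[0.27, 0.24, 0], [0, 0, 0]],
    [[0.405, 0.36, 0], [0, 0, 0]],
    [[0.54, 0.48, 0], [0, 0, 0]],
    [[0.675, 0.6, 0], [0, 0, 0]]
  ]
}}

```text
clock: 1.7
position: [429.7, 186.3, 231.8]
ee_rot: [0.984, -0.176, 0.0, -0.0]
contact_force: [1.1, 0.4, 0.1]
gripper_width: 66.7
grasp_force: 0.0
```

{"name": "arm_command", "arguments": {
  "rows": [
    [[0.135, 0.12, 0], [0, 0, 0]],
    [[0.27, 0.24, 0], [0, 0, 0]],
    [[0.405, 0.36, 0], [0, 0, 0]],
    [[0.54, 0.48, 0], [0, 0, 0]],
    [[0.675, 0.6, 0], [0, 0, 0]]
  ]
}}

```text
clock: 2.2
position: [536.2, -13.1, 231.7]
ee_rot: [0.984, -0.176, 0.0, -0.0]
contact_force: [1.6, 0.9, 0.1]
gripper_width: 66.8
grasp_force: 0.0
```

```bash
python3 -c "
from goal import *
s=arm.read_state();print(s['joints'].round(2),s['gripper_width'],s['contact_force'].round(1))
plan(ring(1,80),Q_RACK)
for h in (40,0): plan(ring(1,h),Q_RACK,(ring(1,80),Q_RACK))"
```

```text
[ 0.28  0.23 -0.21  0.   -1.13  0.94] 66.78946116669542 [1.6 0.9 0.1]
shift [0.2178, 0.1664, 0.5122] turn [0.0379, 0.1635, -0.1417] | rows 4.6
shift [0.0, 0.0, 0.16] turn [0.0, 0.0, 0.0] | rows 0.8
shift [0.0, 0.0, 0.32] turn [0.0, 0.0, 0.0] | rows 1.6
```

{"name": "arm_command", "arguments": {
  "rows": [
    [[0.218, 0.166, 0.13], [0.038, 0.1635, -0.142]],
    [[0.218, 0.166, 0.26], [0.038, 0.1635, -0.142]],
    [[0.218, 0.166, 0.39], [0.038, 0.1635, -0.142]],
    [[0.218, 0.166, 0.512], [0.038, 0.1635, -0.142]],
    [[0.218, 0.166, 0.512], [0.038, 0.1635, -0.142]]
  ]
}}

```text
clock: 2.7
position: [569.8, -75.1, 105.9]
ee_rot: [0.973, 0.034, 0.227, -0.018]
contact_force: [-0.9, -0.9, -1.3]
gripper_width: 66.9
grasp_force: 0.0
```

{"name": "arm_command", "arguments": {
  "rows": [
    [[0, 0, 0], [0, 0, 0]],
    [[0, 0, 0], [0, 0, 0]]
  ]
}}

```text
clock: 2.9
position: [576.0, -74.2, 111.7]
ee_rot: [0.972, 0.031, 0.231, -0.019]
contact_force: [0.3, -0.4, 0.9]
gripper_width: 66.5
grasp_force: 0.0
```

Run:
```python
from goal import *
s=arm.read_state();print(s['position'].round(2),s['gripper_width'],s['contact_force'].round(1))
plan(ring(1,80),Q_RACK)
for h in (30,4): plan(ring(1,h),Q_RACK)
out=[]
for c,(a,b,e,f) in (("top",(170,85,330,205)),("side",(260,60,420,200))):
    im,d=arm.get_image(c); np.save(f"pics/{c}1.npy",d); im=im[b:f,a:e]; out.append(cv2.resize(im,(480,int(480*(f-b)/(e-a)))))
h=min(o.shape[0] for o in out); cv2.imwrite("pics/g1.png",cv2.resize(np.hstack([o[:h] for o in out]),(800,int(h*800/960))))
```

```text
[575.95 -74.15 111.7 ] 66.46255895653515 [ 0.3 -0.4  0.9]
shift [-0.0246, -0.013, 0.0241] turn [-0.0016, 0.0178, -0.0129] | rows 0.5
shift [-0.0134, -0.0122, 0.2238] turn [-0.0016, 0.0178, -0.0129] | rows 1.1
shift [-0.0075, -0.0118, 0.3276] turn [-0.0016, 0.0178, -0.0129] | rows 1.6
```

View pics/g1.png

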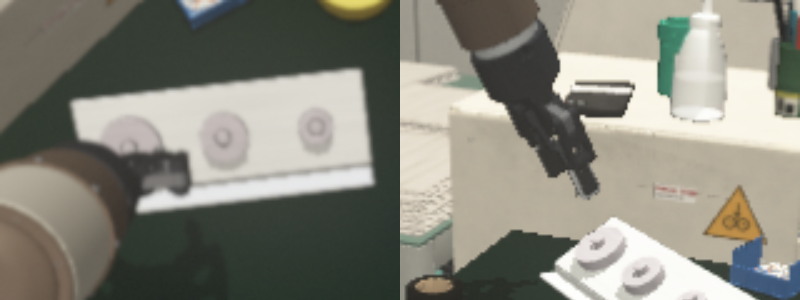

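The gripper is above the large ring, tilted square to the rack face, with its fingers along the peg row.

{"name": "arm_command", "arguments": {
  "rows": [
    [[-0.018, -0.0126, 0.14], [-0.0016, 0.0178, -0.0129]],
    [[-0.018, -0.0126, 0.14], [-0.0016, 0.0178, -0.0129]],
    [[-0.0156, -0.0123, 0.184], [-0.0016, 0.0178, -0.0129]],
    [[-0.0156, -0.0123, 0.184], [-0.0016, 0.0178, -0.0129]],
    [[-0.0156, -0.0123, 0.184], [-0.0016, 0.0178, -0.0129]]
  ]
}}

```text
clock: 3.5
position: [596.6, -80.1, 76.1]
ee_rot: [0.966, 0.055, 0.251, -0.031]
contact_force: [0.5, -0.2, -0.1]
gripper_width: 66.7
grasp_force: 0.0
```

Run:
```python
from goal import *
s=arm.read_state();print(s['position'].round(2),s['gripper_width'],s['contact_force'].round(1),s['wrist_torque'].round(2))
for h in (40,4,0): plan(ring(1,h),Q_RACK)
# finger tips seen from the side: points near the face in gripper frame
im,d=arm.get_image("side"); P=cloud("side",d).reshape(-1,3); q=(P-C0)@np.c_[SL,YH,N]; 
m=(abs(q[:,0])<25)&(abs(q[:,1]-84)<70)&(q[:,2]>19)&(q[:,2]<80); q=q[m]
for lo in range(20,80,6):
    z=q[(q[:,2]>=lo)&(q[:,2]<lo+6)]; print(lo,len(z),(z.min(0).round(1),z.max(0).round(1)) if len(z) else "")
```

```text
[596.61 -80.13  76.13] 66.68634419257828 [ 0.5 -0.2 -0.1] [-0.15  1.02  0.01]
shift [-0.0229, -0.0455, 0.0216] turn [-0.0123, 0.0041, 0.0005] | rows 0.3
shift [-0.0211, -0.04, 0.1655] turn [-0.0123, 0.0041, 0.0005] | rows 0.9
shift [-0.0209, -0.0394, 0.1815] turn [-0.0123, 0.0041, 0.0005] | rows 0.9
20 5 (array([-2.9, 79.3, 20.3]), array([ 4.5, 85.5, 21.3]))
26 0 
32 0 
38 0 
44 1 (array([ 5.2, 33.4, 49.7]), array([ 5.2, 33.4, 49.7]))
50 19 (array([-4.4, 28.5, 50.6]), array([ 17.8, 107. ,  55.9]))
56 30 (array([-5.2, 25.5, 56.3]), array([ 16.7, 113.8,  62. ]))
62 35 (array([-5.4, 23.1, 62. ]), array([ 15.8, 112.2,  67.9]))
68 31 (array([-4.7, 24. , 68.1]), array([ 17.4, 108.1,  73.8]))
74 33 (array([-4.8, 22.5, 74.2]), array([ 15.4, 111.1,  79.9]))
```

{"name": "arm_command", "arguments": {
  "rows": [
    [[-0.023, -0.0455, 0.02], [-0.0123, 0.004, 0]],
    [[-0.023, -0.0455, 0.02], [-0.0123, 0.004, 0]],
    [[-0.023, -0.0455, 0.02], [-0.0123, 0.004, 0]],
    [[-0.023, -0.0455, 0.02], [-0.0123, 0.004, 0]]
  ]
}}

```text
clock: 3.95
position: [595.8, -80.7, 76.3]
ee_rot: [0.966, 0.055, 0.251, -0.031]
contact_force: [0.1, -0.4, -0.0]
gripper_width: 66.8
grasp_force: 0.0
```

Run:
```python
from goal import *
s=arm.read_state();print(s['position'].round(2),abs(s['joint_vel']).max())
for h in (40,4,0): plan(ring(1,h),Q_RACK)
```

```text
[595.76 -80.67  76.35] 0.003645336560474542
shift [-0.0202, -0.0472, 0.0242] turn [-0.012, 0.0044, 0.0004] | rows 0.3
shift [-0.0182, -0.0418, 0.1681] turn [-0.012, 0.0044, 0.0004] | rows 0.9
shift [-0.018, -0.0412, 0.184] turn [-0.012, 0.0044, 0.0004] | rows 0.9
```

Run:
```python
from goal import *
s=arm.read_state();print(s['joints'].round(3), R.from_quat(s['ee_rot']).as_matrix().round(3).tolist()); print(Q_RACK.as_matrix().round(3).tolist(),[a for a in dir(arm) if a[0]!="_"])
```

```text
[ 0.112  0.367 -0.536 -0.208 -0.161  1.77 ] [[0.868, 0.121, 0.481], [0.09, -0.992, 0.087], [0.488, -0.032, -0.872]]
[[0.862, 0.102, 0.497], [0.088, -0.995, 0.051], [0.5, -0.0, -0.866]] ['IKError', 'camera_info', 'get_image', 'job_done', 'read_state', 'spot_in', 'tcp_to_grasp']
```

Joint 5 is at its limit (-0.16), so the tool can't stand fully square to the face this far out. The pads are flat and perpendicular to the peg row, so a tilt of only 18° still grips the ring properly. I'll level the ring when I place it.

```bash
cat >> goal.py <<'E'
TILT=18
def qt(deg,yaw=YAW): # tool pointing down, tip tilted outward by deg about rack y
    return R.from_euler("z",yaw)*R.from_euler("y",-np.radians(deg))*R.from_matrix(np.c_[[1.,0,0],[0,-1.,0],[0,0,-1.]])
QG=qt(TILT); QP=qt(TILT-30)
E
python3 - <<'E'
from goal import *
print(QG.as_matrix()[:,2].round(3))
for h in (35,2): plan(ring(1,h),QG)
E
```

```text
[ 0.307  0.031 -0.951]
shift [-0.0199, -0.0465, 0.0442] turn [-0.0119, -0.0623, 0.0017] | rows 1.3
shift [-0.0181, -0.0415, 0.176] turn [-0.0119, -0.0623, 0.0017] | rows 1.3
```

{"name": "arm_command", "arguments": {
  "rows": [
    [[-0.02, -0.0465, 0.044], [-0.012, -0.062, 0]],
    [[-0.02, -0.0465, 0.044], [-0.012, -0.062, 0]],
    [[-0.02, -0.0465, 0.044], [-0.012, -0.062, 0]],
    [[-0.02, -0.0465, 0.044], [-0.012, -0.062, 0]]
  ]
}}

```text
clock: 4.35
position: [595.0, -68.5, 64.1]
ee_rot: [0.986, 0.053, 0.157, -0.008]
contact_force: [-0.8, -0.5, -0.1]
gripper_width: 66.5
grasp_force: 0.0
```

Run:
```python
from goal import *
s=arm.read_state();print(s['position'].round(2),s['joints'].round(3),abs(s['joint_vel']).max())
for h in (35,2): plan(ring(1,h),QG)
```

```text
[594.99 -68.49  64.08] [ 0.165  0.407 -0.523  0.06  -0.327  1.458] 0.017146049954370184
shift [0.002, 0.0007, -0.0018] turn [-0.0, -0.0004, 0.0015] | rows 0.0
shift [0.0293, 0.0008, 0.1273] turn [-0.0, -0.0004, 0.0015] | rows 0.7
```

{"name": "arm_command", "arguments": {
  "rows": [
    [[0.01, 0.001, 0.04], [0, 0, 0.0015]],
    [[0.02, 0.001, 0.085], [0, 0, 0.0015]],
    [[0.029, 0.001, 0.127], [0, 0, 0.0015]],
    [[0.029, 0.001, 0.127], [0, 0, 0.0015]],
    [[0.029, 0.001, 0.127], [0, 0, 0.0015]]
  ]
}}

```text
clock: 4.85
position: [611.7, -67.4, 35.6]
ee_rot: [0.986, 0.05, 0.156, -0.008]
contact_force: [0.1, 0.3, -0.3]
gripper_width: 66.5
grasp_force: 0.0
```

Run:
```python
from goal import *
s=arm.read_state();print(s['position'].round(2),s['contact_force'].round(1))
plan(ring(1,2),QG)
im,d=arm.get_image("side"); cv2.imwrite("pics/g2.png",cv2.resize(im[60:220,260:440],None,fx=3.5,fy=3.5,interpolation=cv2.INTER_CUBIC))
```

```text
[611.71 -67.43  35.58] [ 0.1  0.3 -0.3]
shift [0.0009, -0.0019, -0.0018] turn [0.0003, 0.0003, 0.0] | rows 0.0
```

View pics/g2.png

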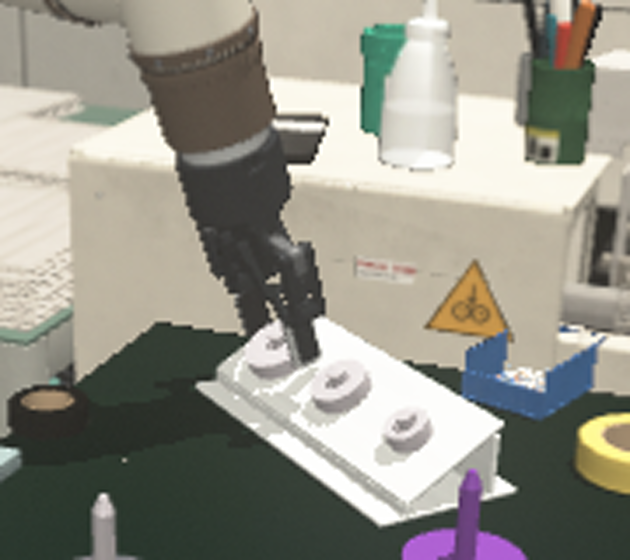

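The fingers straddle the large ring, between it and the medium ring. Now I close on it.

{"name": "arm_command", "arguments": {
  "rows": [
    [[0, 0, 0], [0, 0, 0]],
    [[0, 0, 0], [0, 0, 0]],
    [[0, 0, 0], [0, 0, 0]],
    [[0, 0, 0], [0, 0, 0]],
    [[0, 0, 0], [0, 0, 0]]
  ],
  "grip": 0.3
}}

```text
clock: 5.4
position: [612.0, -66.9, 37.3]
ee_rot: [0.986, 0.051, 0.157, -0.008]
contact_force: [-4.2, 2.8, 7.0]
gripper_width: 52.9
grasp_force: 63.3
```

Run:
```python
from goal import *
s=arm.read_state();p=s["position"];print(p.round(2),s['contact_force'].round(1),s['wrist_torque'].round(2),s["gripper_width"])
plan(p+45*N,QG)
L=p+45*N
# ring offset in tool at grasp -> place pose (TCP-to-ring-base vector carried rigidly)
rel=QG.inv().apply(ring(1,0)-p); print("ring in tool",rel.round(1))
for z in (90,70,3,0.): plan(SP+[0,0,z]-QP.apply(rel),QP,(L,QG))
```

```text
[611.98 -66.91  37.29] [-4.2  2.8  7. ] [0.95 1.14 0.36] 52.859012461479075
shift [-0.0372, 0.0001, -0.1761] turn [0.0002, -0.0005, 0.0002] | rows 0.9
ring in tool [-0.2  0.   3. ]
shift [-0.8154, 0.8718, -0.3855] turn [0.0, -0.1667, -0.0] | rows 6.3
shift [-0.8401, 0.8718, -0.3094] turn [0.0, -0.1667, -0.0] | rows 6.2
shift [-0.9229, 0.8718, -0.0546] turn [0.0, -0.1667, -0.0] | rows 6.4
shift [-0.9266, 0.8718, -0.0431] turn [0.0, -0.1667, -0.0] | rows 6.4
```

{"name": "arm_command", "arguments": {
  "rows": [
    [[-0.01, 0, -0.047], [0, 0, 0]],
    [[-0.02, 0, -0.094], [0, 0, 0]],
    [[-0.037, 0, -0.176], [0, 0, 0]],
    [[-0.037, 0, -0.176], [0, 0, 0]],
    [[-0.037, 0, -0.176], [0, 0, 0]]
  ]
}}

```text
clock: 5.9
position: [589.1, -69.8, 75.8]
ee_rot: [0.986, 0.05, 0.157, -0.008]
contact_force: [0.4, 0.7, -2.8]
gripper_width: 52.7
grasp_force: 64.6
```

Run:
```python
from goal import *
s=arm.read_state();p=s["position"];q=R.from_quat(s["ee_rot"]);print(p.round(2),s['contact_force'].round(1),s['wrist_torque'].round(2),s["gripper_width"])
A=[]
for c,(a,b,e,f) in (("side",(290,90,400,200)),("top",(190,90,300,200))):
    im,d=arm.get_image(c); A.append(cv2.resize(im[b:f,a:e],(400,400),interpolation=cv2.INTER_CUBIC))
    P=cloud(c,d).reshape(-1,3); t=q.inv().apply(P-p); np.save(f"pics/{c}_t.npy",np.c_[t,im.reshape(-1,3)])
    m=(np.abs(t[:,:2])<34).all(1)&(t[:,2]>-25)&(t[:,2]<25); print(c,m.sum(),t[m].min(0).round(1),t[m].max(0).round(1))
cv2.imwrite("pics/g3.png",np.hstack(A))
```

```text
[589.15 -69.78  75.81] [ 0.4  0.7 -2.8] [-0.1   0.84 -0.01] 52.66194029083891
side 227 [-30.2 -30.6 -24.9] [23.1 34.   7.6]
top 48 [-28.5   2.7 -13.6] [25.2 33.5 -1.5]
```

View pics/g3.png

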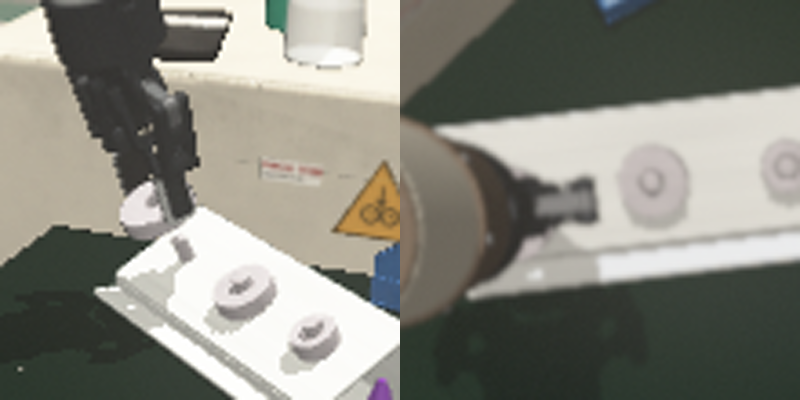

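The large ring is held and clear of its peg. Next I carry it to above the spindle and level it.

Run:
```python
from goal import *
rel=np.array([-1.2,0,2.5])
for z in (85,): plan(SP+[0,0,z]-QP.apply(rel),QP)
```

```text
shift [-0.8156, 0.8705, -0.3662] turn [0.0002, -0.1664, -0.0001] | rows 6.2
```

{"name": "arm_command", "arguments": {
  "rows": [
    [[-0.15, 0, -0.1], [0, 0, 0]],
    [[-0.28, 0.13, -0.19], [0, -0.04, 0]],
    [[-0.41, 0.27, -0.28], [0, -0.08, 0]],
    [[-0.54, 0.41, -0.35], [0, -0.12, 0]],
    [[-0.66, 0.57, -0.366], [0, -0.1665, 0]]
  ]
}}

```text
clock: 6.5
position: [422.5, -227.4, 114.0]
ee_rot: [0.993, 0.051, -0.104, 0.006]
contact_force: [1.0, 0.1, -2.1]
gripper_width: 53.0
grasp_force: 64.5
```

Run:
```python
from goal import *
rel=np.array([-1.2,0,2.5])
for z in (85,): plan(SP+[0,0,z]-QP.apply(rel),QP)
```

```text
shift [-0.1461, 0.3104, 0.0918] turn [0.0005, -0.0004, 0.0001] | rows 1.8
```

{"name": "arm_command", "arguments": {
  "rows": [
    [[-0.07, 0.15, 0.046], [0, 0, 0]],
    [[-0.11, 0.25, 0.07], [0, 0, 0]],
    [[-0.146, 0.31, 0.092], [0, 0, 0]],
    [[-0.146, 0.31, 0.092], [0, 0, 0]],
    [[-0.146, 0.31, 0.092], [0, 0, 0]]
  ]
}}

```text
clock: 7.0
position: [390.0, -307.4, 96.3]
ee_rot: [0.993, 0.05, -0.104, 0.005]
contact_force: [0.4, -0.7, -1.7]
gripper_width: 52.7
grasp_force: 64.5
```

Run:
```python
from goal import *
rel=np.array([-1.2,0,2.5])
s=arm.read_state(); p=s["position"]; q=R.from_quat(s["ee_rot"]); print(p.round(2))
for z in (85,60,30): plan(SP+[0,0,z]-QP.apply(rel),QP)
A=[]
for c,(a,b,e,f) in (("side",(250,140,350,240)),("top",(280,180,380,280))):
    im,d=arm.get_image(c); A.append(cv2.resize(im[b:f,a:e],(400,400),interpolation=cv2.INTER_CUBIC))
    P=cloud(c,d).reshape(-1,3); np.save(f"pics/{c}2.npy",d)
    m=(np.linalg.norm(P[:,:2]-SP[:2],axis=1)<34)&(P[:,2]>88)&(P[:,2]<118); x=P[m]
    for lo in range(88,116,4):
        k=x[(x[:,2]>=lo)&(x[:,2]<lo+4)]; print(c,lo,len(k),k[:,:2].min(0).round(1) if len(k) else "",k[:,:2].max(0).round(1) if len(k) else "")
cv2.imwrite("pics/g4.png",np.hstack(A))
```

```text
[ 390.03 -307.38   96.26]
shift [-0.0023, 0.0054, -0.0115] turn [0.0, -0.0001, -0.0003] | rows 0.1
shift [0.0184, 0.0054, 0.0863] turn [0.0, -0.0001, -0.0003] | rows 0.4
shift [0.0433, 0.0054, 0.2037] turn [0.0, -0.0001, -0.0003] | rows 1.0
side 88 0  
side 92 14 [ 362.7 -335.2] [ 399.4 -310.4]
side 96 43 [ 361.3 -339.4] [ 403.7 -297.2]
side 100 59 [ 361.3 -340.8] [ 403.5 -297.5]
side 104 144 [ 361.1 -341.7] [ 402.8 -277.2]
side 108 75 [ 362.9 -342.7] [ 400.4 -277.5]
side 112 32 [ 378.4 -342.1] [ 401.5 -277.3]
top 88 0  
top 92 0  
top 96 1 [ 364.6 -293.1] [ 364.6 -293.1]
top 100 4 [ 361.9 -319.7] [ 377.9 -297.1]
top 104 217 [ 361.9 -337.8] [ 391.6 -281.3]
top 108 69 [ 361.8 -341.8] [ 391.4 -277.2]
top 112 4 [ 384.8 -339.3] [ 389.  -333.6]
```

View pics/g4.png

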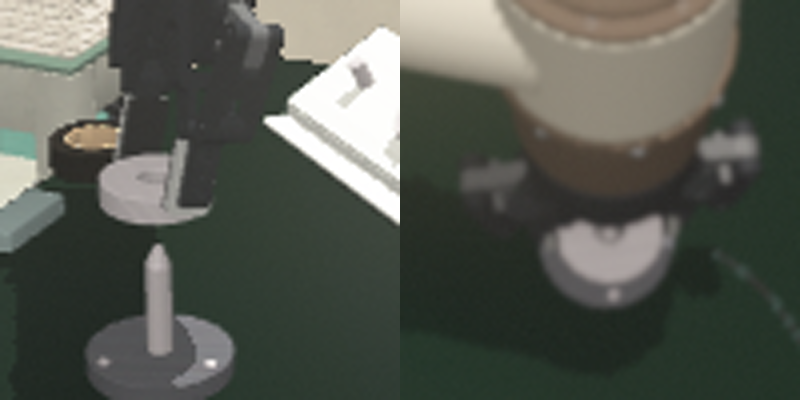

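The ring is level and centred over the spindle to within about 1 mm. I'll descend in stages and watch the force.

{"name": "arm_command", "arguments": {
  "rows": [
    [[0.006, 0, 0.04], [0, 0, 0]],
    [[0.014, 0, 0.08], [0, 0, 0]],
    [[0.022, 0, 0.115], [0, 0, 0]],
    [[0.0295, 0, 0.1487], [0, 0, 0]],
    [[0.0295, 0, 0.1487], [0, 0, 0]]
  ]
}}

```text
clock: 7.6
position: [389.0, -307.0, 57.6]
ee_rot: [0.993, 0.051, -0.105, 0.005]
contact_force: [0.5, -0.0, -1.2]
gripper_width: 53.0
grasp_force: 64.5
```

{"name": "arm_command", "arguments": {
  "rows": [
    [[0.008, 0, 0.035], [0, 0, 0]],
    [[0.015, 0, 0.07], [0, 0, 0]],
    [[0.022, 0, 0.105], [0, 0, 0]],
    [[0.022, 0, 0.105], [0, 0, 0]]
  ]
}}

```text
clock: 8.0
position: [388.8, -307.1, 30.9]
ee_rot: [0.993, 0.051, -0.105, 0.005]
contact_force: [-0.4, -0.2, -3.3]
gripper_width: 53.2
grasp_force: 64.5
```

Run:
```python
from goal import *
rel=np.array([-1.2,0,2.5])
s=arm.read_state(); p=s["position"]; print(p.round(2),s["contact_force"].round(1),s["wrist_torque"].round(2))
print("ring est",(p+QP.apply(rel)-SP).round(2))
im,d=arm.get_image("side"); P=cloud("side",d).reshape(-1,3)
m=(np.linalg.norm(P[:,:2]-SP[:2],axis=1)<34); x=P[m]
for lo in range(9,60,3):
    k=x[(x[:,2]>=lo)&(x[:,2]<lo+3)]; print(lo,len(k),k[:,0].min().round(1) if len(k) else "",end="; ")
```

```text
[ 388.83 -307.12   30.93] [-0.4 -0.2 -3.3] [-0.02 -0.56 -0.03]
ring est [-1.36  1.61 16.74]
9 241 354.8; 12 78 354.8; 15 6 382.2; 18 0 ; 21 0 ; 24 0 ; 27 3 362.6; 30 29 360.6; 33 28 360.2; 36 30 360.2; 39 68 360.7; 42 109 359.3; 45 25 379.1; 48 23 378.6; 51 24 379.0; 54 33 380.0; 57 27 381.2;
```

{"name": "arm_command", "arguments": {
  "rows": [
    [[0.006, 0, 0.028], [0, 0, 0]],
    [[0.0116, 0, 0.0547], [0, 0, 0]],
    [[0.0116, 0, 0.0547], [0, 0, 0]]
  ]
}}

```text
clock: 8.35
position: [388.8, -307.1, 17.4]
ee_rot: [0.993, 0.051, -0.105, 0.005]
contact_force: [-0.2, -0.1, -1.7]
gripper_width: 52.6
grasp_force: 64.5
```

{"name": "arm_command", "arguments": {
  "rows": [
    [[0.0017, 0, 0.008], [0, 0, 0]],
    [[0.0017, 0, 0.008], [0, 0, 0]]
  ]
}}

```text
clock: 8.55
position: [389.6, -307.4, 16.2]
ee_rot: [0.993, 0.051, -0.104, 0.006]
contact_force: [-0.4, 0.2, -2.5]
gripper_width: 52.9
grasp_force: 64.5
```

{"name": "arm_command", "arguments": {
  "rows": [
    [[0.0012, 0, 0.006], [0, 0, 0]],
    [[0.0012, 0, 0.006], [0, 0, 0]]
  ]
}}

```text
clock: 8.75
position: [389.6, -307.4, 14.7]
ee_rot: [0.993, 0.051, -0.104, 0.006]
contact_force: [-0.3, -0.1, -1.1]
gripper_width: 52.7
grasp_force: 64.5
```

{"name": "arm_command", "arguments": {
  "rows": [
    [[0, 0, 0], [0, 0, 0]],
    [[0, 0, 0], [0, 0, 0]],
    [[0, 0, 0], [0, 0, 0]],
    [[0, 0, 0], [0, 0, 0]]
  ],
  "grip": 0.8
}}

```text
clock: 9.15
position: [389.8, -307.5, 14.9]
ee_rot: [0.993, 0.051, -0.104, 0.006]
contact_force: [0.4, 0.2, 0.8]
gripper_width: 68.5
grasp_force: 0.0
```

Run:
```python
from goal import *
s=arm.read_state(); p=s["position"]; print(p.round(2),s["contact_force"].round(1),s["wrist_torque"].round(2),s["gripper_width"])
im,d=arm.get_image("side"); P=cloud("side",d).reshape(-1,3)
x=P[(np.linalg.norm(P[:,:2]-SP[:2],axis=1)<36)]
for lo in range(9,36,2):
    k=x[(x[:,2]>=lo)&(x[:,2]<lo+2)]; print(lo,len(k),k[:,0].min().round(1) if len(k) else "",end="; ")
plan(p+[0,0,75],QP); plan(p+[0,0,75],QG)
```

```text
[ 389.75 -307.46   14.95] [0.4 0.2 0.8] [ 0.04 -0.41  0.07] 68.5251840675598
9 52 354.2; 11 104 352.9; 13 17 361.1; 15 14 361.8; 17 18 361.2; 19 14 361.2; 21 21 361.2; 23 70 361.3; 25 111 361.4; 27 10 381.9; 29 6 379.6; 31 9 382.7; 33 7 383.6; 35 9 383.1; shift [-0.0618, 0.0005, -0.2937] turn [0.0003, -0.0004, -0.0] | rows 1.5
shift [-0.0618, 0.0005, -0.2937] turn [0.0003, 0.1662, 0.0] | rows 3.5
```

The large ring is seated: its top is at z≈26, as it should be. On to the medium ring.

{"name": "arm_command", "arguments": {
  "rows": [
    [[-0.03, 0, -0.1], [0, 0, 0]],
    [[-0.05, 0, -0.22], [0, 0, 0]],
    [[-0.062, 0, -0.294], [0, 0, 0]],
    [[-0.062, 0, -0.32], [0, 0.04, 0]],
    [[-0.062, 0, -0.34], [0, 0.08, 0]]
  ],
  "grip": 0.66
}}

```text
clock: 9.7
position: [393.3, -307.1, 102.1]
ee_rot: [0.998, 0.052, 0.025, -0.0]
contact_force: [-0.8, -0.3, -0.0]
gripper_width: 56.0
grasp_force: 0.0
```

```bash
sed -i 's/^C0=.*/C0=np.array([621.44,-153.21,36])-1.2*SL+2.8*YH-1.5*N/' goal.py
python3 - <<'E'
from goal import *
s=arm.read_state(); p=s["position"]; print(p.round(1))
plan(ring(0,50),QG)
E
```

```text
[ 393.3 -307.1  102.1]
shift [0.8644, -0.5295, 0.1403] turn [0.0007, 0.0843, 0.0006] | rows 5.1
```

{"name": "arm_command", "arguments": {
  "rows": [
    [[0.17, -0.1, -0.03], [0, 0.02, 0]],
    [[0.34, -0.21, -0.03], [0, 0.04, 0]],
    [[0.51, -0.32, 0], [0, 0.06, 0]],
    [[0.68, -0.43, 0.05], [0, 0.084, 0]],
    [[0.83, -0.51, 0.11], [0, 0.084, 0]]
  ]
}}

```text
clock: 10.2
position: [586.3, -157.7, 82.9]
ee_rot: [0.987, 0.05, 0.154, -0.008]
contact_force: [0.6, -1.1, 0.5]
gripper_width: 56.1
grasp_force: 0.0
```

{"name": "arm_command", "arguments": {
  "rows": [
    [[0, 0, 0], [0, 0, 0]],
    [[0, 0, 0], [0, 0, 0]]
  ]
}}

```text
clock: 10.4
position: [586.4, -158.1, 81.6]
ee_rot: [0.987, 0.051, 0.152, -0.008]
contact_force: [-1.2, 0.7, -0.3]
gripper_width: 56.6
grasp_force: 0.0
```

Run:
```python
from goal import *
s=arm.read_state(); p=s["position"]; print(p.round(1),s["joints"].round(2))
plan(ring(0,40),QG);plan(ring(0,5.5),QG)
```

```text
[ 586.4 -158.1   81.6] [-0.02  0.4  -0.41 -0.08 -0.46  1.76]
shift [0.042, -0.0162, 0.067] turn [-0.0, 0.0029, 0.0006] | rows 0.4
shift [0.0719, -0.0161, 0.2017] turn [-0.0, 0.0029, 0.0006] | rows 1.1
```

{"name": "arm_command", "arguments": {
  "rows": [
    [[0.042, -0.016, 0.067], [0, 0.003, 0.0006]],
    [[0.05, -0.016, 0.1], [0, 0.003, 0.0006]],
    [[0.061, -0.016, 0.15], [0, 0.003, 0.0006]],
    [[0.072, -0.016, 0.202], [0, 0.003, 0.0006]],
    [[0.072, -0.016, 0.202], [0, 0.003, 0.0006]]
  ]
}}

```text
clock: 10.9
position: [617.6, -152.1, 37.7]
ee_rot: [0.987, 0.049, 0.156, -0.008]
contact_force: [-0.0, -0.1, 0.0]
gripper_width: 56.1
grasp_force: 0.0
```

{"name": "arm_command", "arguments": {
  "rows": [
    [[0, 0, 0], [0, 0, 0]],
    [[0, 0, 0], [0, 0, 0]],
    [[0, 0, 0], [0, 0, 0]],
    [[0, 0, 0], [0, 0, 0]],
    [[0, 0, 0], [0, 0, 0]]
  ],
  "grip": 0.2
}}

```text
clock: 11.4
position: [617.8, -151.5, 40.0]
ee_rot: [0.986, 0.05, 0.157, -0.008]
contact_force: [-3.0, 4.3, 2.6]
gripper_width: 40.5
grasp_force: 61.0
```

Run:
```python
from goal import *
s=arm.read_state(); p=s["position"]; print(p.round(1),s["contact_force"].round(1),s["wrist_torque"].round(2),s["gripper_width"],"off",((p-ring(0,0))@np.c_[SL,YH,N]).round(1))
plan(p+45*N,QG)
```

```text
[ 617.8 -151.5   40. ] [-3.   4.3  2.6] [1.08 1.12 0.45] 40.47643138627388 off [ 0.2 -0.7  6.7]
shift [-0.0371, 0.0001, -0.1761] turn [0.0001, -0.0005, -0.0005] | rows 0.9
```

{"name": "arm_command", "arguments": {
  "rows": [
    [[-0.01, 0, -0.047], [0, 0, 0]],
    [[-0.02, 0, -0.094], [0, 0, 0]],
    [[-0.037, 0, -0.176], [0, 0, 0]],
    [[-0.1, 0, -0.22], [0, 0, 0]],
    [[-0.2, 0.05, -0.26], [0, -0.03, 0]]
  ]
}}

```text
clock: 11.9
position: [549.4, -171.0, 87.3]
ee_rot: [0.993, 0.05, 0.11, -0.006]
contact_force: [0.8, 0.6, -1.2]
gripper_width: 40.7
grasp_force: 61.3
```

Run:
```python
from goal import *
s=arm.read_state(); p=s["position"]; q=R.from_quat(s["ee_rot"]); print(p.round(1),s["contact_force"].round(1),s["gripper_width"])
rel=np.array([-0.8,0,6.5]); plan(np.array([388.9,-308.3,12+85])-QP.apply(rel),QP)
for c in ("side","top"):
    im,d=arm.get_image(c); P=cloud(c,d).reshape(-1,3); t=q.inv().apply(P-p)
    m=(np.abs(t[:,:2])<30).all(1)&(t[:,2]>-12)&(t[:,2]<25); print(c,m.sum(),t[m].min(0).round(1),t[m].max(0).round(1))
```

```text
[ 549.4 -171.    87.3] [ 0.8  0.6 -1.2] 40.71714504165956
shift [-0.6546, 0.4823, -0.2116] turn [-0.0, -0.1367, -0.0006] | rows 4.2
side 152 [-21.2 -26.7 -11.7] [20.9 29.6  9.3]Traceback (most recent call last):
  File "<stdin>", line 6, in <module>
    return umr_minimum(a, axis, None, out, keepdims, initial, where)
ValueError: zero-size array to reduction operation minimum which has no identity
```

{"name": "arm_command", "arguments": {
  "rows": [
    [[-0.14, 0.1, -0.06], [0, -0.03, 0]],
    [[-0.28, 0.2, -0.11], [0, -0.07, 0]],
    [[-0.42, 0.3, -0.16], [0, -0.11, 0]],
    [[-0.55, 0.4, -0.2], [0, -0.137, 0]],
    [[-0.654, 0.482, -0.212], [0, -0.137, 0]]
  ]
}}

```text
clock: 12.5
position: [394.9, -309.7, 102.0]
ee_rot: [0.993, 0.05, -0.103, 0.006]
contact_force: [0.5, -0.8, -1.4]
gripper_width: 41.0
grasp_force: 61.3
```

{"name": "arm_command", "arguments": {
  "rows": [
    [[0, 0, 0], [0, 0, 0]],
    [[0, 0, 0], [0, 0, 0]]
  ]
}}

```text
clock: 12.7
position: [393.8, -308.6, 101.9]
ee_rot: [0.993, 0.049, -0.103, 0.006]
contact_force: [0.5, -0.8, -1.7]
gripper_width: 40.6
grasp_force: 61.3
```

```bash
cat > above.py <<'E'
import sys
from goal import *
D,rx,rz=map(float,sys.argv[1:4]); rel=np.array([rx,0,rz])
s=arm.read_state(); p=s["position"]; q=R.from_quat(s["ee_rot"]); b=p+q.apply(rel)
print(p.round(2),s["contact_force"].round(1),"ring est",b.round(1),"ring z axis tilt",(q.as_matrix()@(QG.inv().apply(N))).round(3))
plan(np.array([388.9,-308.3,97])-QP.apply(rel),QP)
for c in ("side","top"):
    im,d=arm.get_image(c); P=cloud(c,d).reshape(-1,3)
    x=P[(np.linalg.norm(P[:,:2]-b[:2],axis=1)<D/2+8)&(P[:,2]>74)]
    for lo in range(int(b[2])-6,int(b[2])+19,4):
        k=x[(x[:,2]>=lo)&(x[:,2]<lo+4)]; print(c,lo,len(k),k[:,:2].min(0).round(1) if len(k) else "",k[:,:2].max(0).round(1) if len(k) else "")
E
python3 above.py 44 -0.8 6.5
```

```text
[ 393.8  -308.63  101.87] [ 0.5 -0.8 -1.7] ring est [ 391.7 -308.8   95.7] ring z axis tilt [-0.003  0.001  1.   ]
shift [-0.0117, -0.0033, -0.0029] turn [0.0001, -0.0009, -0.0011] | rows 0.1
side 89 0  
side 93 11 [ 374.4 -328.4] [ 406.2 -311.6]
side 97 33 [ 373.  -331.4] [ 403.4 -310.2]
side 101 32 [ 372.6 -336.3] [ 407.5 -298.7]
side 105 61 [ 372.7 -337.3] [ 403.8 -281.2]
side 109 80 [ 374.4 -338.1] [ 403.3 -282.3]
side 113 32 [ 382.7 -336.6] [ 406.  -281.9]
top 89 0  
top 93 0  
top 97 1 [ 376.6 -295.4] [ 376.6 -295.4]
top 101 2 [ 378.4 -293.3] [ 380.6 -291.4]
top 105 91 [ 373.7 -327.9] [ 394.2 -289.4]
top 109 66 [ 373.8 -337.8] [ 395.4 -285.3]
top 113 5 [ 382.1 -333.3] [ 388.8 -281.3]
```

{"name": "arm_command", "arguments": {
  "rows": [
    [[-0.0215, -0.003, -0.001], [0, 0, 0]],
    [[-0.0215, -0.003, -0.001], [0, 0, 0]],
    [[-0.0215, -0.003, -0.001], [0, 0, 0]],
    [[-0.0215, -0.003, -0.001], [0, 0, 0]]
  ]
}}

```text
clock: 13.2
position: [388.9, -307.6, 103.1]
ee_rot: [0.993, 0.05, -0.104, 0.005]
contact_force: [0.0, 0.3, -1.7]
gripper_width: 40.7
grasp_force: 61.3
```

```bash
python3 above.py 44 1.7 6.5 | grep -v "top.* [0-9] "
```

```text
[ 388.91 -307.56  103.14] [ 0.   0.3 -1.7] ring est [ 389.2 -307.5   96.4] ring z axis tilt [-0.002  0.     1.   ]
shift [-0.002, 0.0029, -0.0019] turn [0.0, -0.0005, -0.0004] | rows 0.0
side 90 0  
side 94 3 [ 374.1 -328.3] [ 393.2 -319.3]
side 98 31 [ 368.6 -330.2] [ 399.  -302.8]
side 102 36 [ 368.6 -336.1] [ 401.9 -299.5]
side 106 46 [ 368.2 -336.1] [ 393.2 -288.2]
side 110 90 [ 368.6 -335.9] [ 398.1 -283.8]
side 114 38 [ 377.  -337.2] [ 399.3 -279.8]
top 106 83 [ 367.8 -327.8] [ 389.5 -283.2]
top 110 72 [ 367.8 -333.4] [ 387.9 -279.2]
```

{"name": "arm_command", "arguments": {
  "rows": [
    [[0.005, 0, 0.04], [0, 0, 0]],
    [[0.014, 0, 0.08], [0, 0, 0]],
    [[0.022, 0, 0.12], [0, 0, 0]],
    [[0.03, 0, 0.1566], [0, 0, 0]],
    [[0.03, 0, 0.1566], [0, 0, 0]]
  ]
}}

```text
clock: 13.8
position: [386.7, -307.5, 61.4]
ee_rot: [0.993, 0.05, -0.106, 0.005]
contact_force: [0.5, -0.0, -1.1]
gripper_width: 40.4
grasp_force: 61.3
```

{"name": "arm_command", "arguments": {
  "rows": [
    [[0.007, 0, 0.033], [0, 0, 0]],
    [[0.014, 0, 0.066], [0, 0, 0]],
    [[0.0205, 0, 0.097], [0, 0, 0]],
    [[0.0205, 0, 0.097], [0, 0, 0]],
    [[0.0205, 0, 0.097], [0, 0, 0]]
  ]
}}

```text
clock: 14.3
position: [387.8, -307.9, 38.2]
ee_rot: [0.993, 0.05, -0.104, 0.005]
contact_force: [0.2, -0.9, -0.6]
gripper_width: 40.6
grasp_force: 61.3
```

{"name": "arm_command", "arguments": {
  "rows": [
    [[0.002, 0, 0.01], [0, 0, 0]],
    [[0.002, 0, 0.01], [0, 0, 0]],
    [[0.002, 0, 0.01], [0, 0, 0]]
  ]
}}

```text
clock: 14.6
position: [387.9, -307.9, 36.0]
ee_rot: [0.993, 0.05, -0.104, 0.005]
contact_force: [0.8, 0.2, -1.7]
gripper_width: 40.6
grasp_force: 61.3
```

{"name": "arm_command", "arguments": {
  "rows": [
    [[0.002, 0, 0.01], [0, 0, 0]],
    [[0.002, 0, 0.01], [0, 0, 0]],
    [[0.002, 0, 0.01], [0, 0, 0]]
  ]
}}

```text
clock: 14.9
position: [387.7, -307.8, 33.3]
ee_rot: [0.993, 0.05, -0.104, 0.005]
contact_force: [0.1, -0.1, -1.4]
gripper_width: 40.8
grasp_force: 61.3
```

{"name": "arm_command", "arguments": {
  "rows": [
    [[0, 0, 0], [0, 0, 0]],
    [[0, 0, 0], [0, 0, 0]],
    [[0, 0, 0], [0, 0, 0]],
    [[0, 0, 0], [0, 0, 0]]
  ],
  "grip": 0.68
}}

```text
clock: 15.3
position: [387.9, -307.9, 33.4]
ee_rot: [0.993, 0.05, -0.104, 0.005]
contact_force: [0.3, 0.4, -0.4]
gripper_width: 58.2
grasp_force: 0.0
```

```bash
cat > seat.py <<'E'
from goal import *
s=arm.read_state(); p=s["position"]; print(p.round(2),s["contact_force"].round(1),s["gripper_width"])
im,d=arm.get_image("side"); P=cloud("side",d).reshape(-1,3)
x=P[(np.linalg.norm(P[:,:2]-SP[:2],axis=1)<36)]
for lo in range(11,85,3):
    k=x[(x[:,2]>=lo)&(x[:,2]<lo+3)]; print(lo,len(k),k[:,0].min().round(1) if len(k) else "",end="; ")
E
python3 seat.py
```

```text
[ 387.89 -307.89   33.42] [ 0.3  0.4 -0.4] 58.206984927837475
11 148 352.8; 14 35 358.2; 17 35 361.9; 20 37 360.8; 23 80 361.6; 26 36 365.6; 29 20 367.0; 32 16 367.3; 35 25 367.1; 38 93 367.2; 41 24 376.8; 44 25 376.9; 47 20 376.5; 50 29 377.5; 53 26 377.4; 56 30 378.9; 59 32 378.9; 62 26 380.2; 65 28 380.9; 68 30 381.0; 71 19 380.7; 74 22 382.8; 77 12 385.5; 80 12 383.4; 83 12 383.0;
```

The medium ring is seated: its top is at z≈40. Now the small ring.

{"name": "arm_command", "arguments": {
  "rows": [
    [[-0.02, 0, -0.1], [0, 0, 0]],
    [[-0.047, 0, -0.22], [0, 0, 0]],
    [[-0.05, 0, -0.26], [0, 0.04, 0]],
    [[-0.05, 0, -0.28], [0, 0.08, 0]],
    [[-0.05, 0, -0.3], [0, 0.12, 0]]
  ],
  "grip": 0.54
}}

```text
clock: 15.85
position: [391.4, -307.4, 110.3]
ee_rot: [0.995, 0.05, 0.087, -0.004]
contact_force: [-1.2, -0.6, -0.7]
gripper_width: 46.0
grasp_force: 0.0
```

Run:
```python
from goal import *
s=arm.read_state(); p=s["position"]; print(p.round(1))
plan(ring(-1,50),QG)
```

```text
[ 391.4 -307.4  110.3]
shift [0.8407, -0.1962, 0.2814] turn [0.0006, 0.0444, -0.0002] | rows 4.5
```

{"name": "arm_command", "arguments": {
  "rows": [
    [[0.17, -0.05, 0.0], [0, 0.02, 0]],
    [[0.34, -0.1, 0.05], [0, 0.044, 0]],
    [[0.51, -0.15, 0.11], [0, 0.044, 0]],
    [[0.68, -0.19, 0.18], [0, 0.044, 0]],
    [[0.81, -0.196, 0.25], [0, 0.044, 0]]
  ]
}}

```text
clock: 16.35
position: [597.5, -236.4, 81.9]
ee_rot: [0.987, 0.05, 0.153, -0.007]
contact_force: [-0.0, 0.4, -0.9]
gripper_width: 46.1
grasp_force: 0.0
```

{"name": "arm_command", "arguments": {
  "rows": [
    [[0, 0, 0], [0, 0, 0]],
    [[0, 0, 0], [0, 0, 0]]
  ]
}}

```text
clock: 16.55
position: [595.0, -237.2, 80.6]
ee_rot: [0.987, 0.05, 0.152, -0.008]
contact_force: [-0.8, -0.4, -0.3]
gripper_width: 46.1
grasp_force: 0.0
```

Run:
```python
from goal import *
s=arm.read_state(); p=s["position"]; print(p.round(1),s["joints"].round(2))
plan(ring(-1,40),QG);plan(ring(-1,6.5),QG)
```

```text
[ 595.  -237.2   80.6] [-0.17  0.45 -0.29 -0.16 -0.54  1.96]
shift [0.0413, 0.0014, 0.0625] turn [-0.0001, 0.003, -0.0003] | rows 0.4
shift [0.0704, 0.0014, 0.1933] turn [-0.0001, 0.003, -0.0003] | rows 1.0
```

{"name": "arm_command", "arguments": {
  "rows": [
    [[0.041, 0.001, 0.0625], [0, 0.003, 0]],
    [[0.05, 0.001, 0.1], [0, 0.003, 0]],
    [[0.06, 0.001, 0.15], [0, 0.003, 0]],
    [[0.0704, 0.001, 0.193], [0, 0.003, 0]],
    [[0.0704, 0.001, 0.193], [0, 0.003, 0]]
  ]
}}

```text
clock: 17.05
position: [625.7, -234.7, 39.1]
ee_rot: [0.987, 0.049, 0.156, -0.008]
contact_force: [1.0, -0.5, 0.0]
gripper_width: 45.8
grasp_force: 0.0
```

{"name": "arm_command", "arguments": {
  "rows": [
    [[0, 0, 0], [0, 0, 0]],
    [[0, 0, 0], [0, 0, 0]],
    [[0, 0, 0], [0, 0, 0]],
    [[0, 0, 0], [0, 0, 0]],
    [[0, 0, 0], [0, 0, 0]]
  ],
  "grip": 0.1
}}

```text
clock: 17.55
position: [626.4, -234.9, 41.4]
ee_rot: [0.986, 0.05, 0.158, -0.008]
contact_force: [-2.3, -0.1, 1.3]
gripper_width: 28.7
grasp_force: 59.4
```

Run:
```python
from goal import *
s=arm.read_state(); p=s["position"]; print(p.round(1),s["contact_force"].round(1),s["wrist_torque"].round(2),s["gripper_width"],"off",((p-ring(-1,0))@np.c_[SL,YH,N]).round(1))
plan(p+45*N,QG)
```

```text
[ 626.4 -234.9   41.4] [-2.3 -0.1  1.3] [0.03 0.72 0.09] 28.660028931545337 off [ 1.  -0.6  7.8]
shift [-0.037, 0.0002, -0.1762] turn [0.0003, -0.0008, -0.0005] | rows 0.9
```

{"name": "arm_command", "arguments": {
  "rows": [
    [[-0.01, 0, -0.047], [0, 0, 0]],
    [[-0.02, 0, -0.094], [0, 0, 0]],
    [[-0.037, 0, -0.176], [0, 0, 0]],
    [[-0.1, 0, -0.22], [0, 0, 0]],
    [[-0.2, 0.03, -0.26], [0, -0.03, 0]]
  ]
}}

```text
clock: 18.05
position: [557.5, -248.9, 88.9]
ee_rot: [0.993, 0.049, 0.11, -0.006]
contact_force: [0.4, -0.1, -0.7]
gripper_width: 28.5
grasp_force: 59.6
```

Run:
```python
from goal import *
s=arm.read_state(); p=s["position"]; q=R.from_quat(s["ee_rot"]); print(p.round(1),s["contact_force"].round(1),s["gripper_width"])
rel=np.array([1.7,0,7.6]); plan(np.array([388.7,-308.2,12+85])-QP.apply(rel),QP)
```

```text
[ 557.5 -248.9   88.9] [ 0.4 -0.1 -0.7] 28.525372095448468
shift [-0.665, 0.169, -0.2144] turn [-0.0001, -0.137, -0.0008] | rows 3.6
```

{"name": "arm_command", "arguments": {
  "rows": [
    [[-0.17, 0.04, -0.07], [0, -0.04, 0]],
    [[-0.34, 0.08, -0.13], [0, -0.08, 0]],
    [[-0.5, 0.12, -0.18], [0, -0.12, 0]],
    [[-0.6, 0.16, -0.21], [0, -0.137, -0.001]],
    [[-0.665, 0.169, -0.2144], [0, -0.137, -0.001]]
  ]
}}

```text
clock: 18.55
position: [390.1, -309.5, 103.9]
ee_rot: [0.993, 0.051, -0.104, 0.006]
contact_force: [-0.7, 0.3, -0.1]
gripper_width: 28.8
grasp_force: 59.6
```

{"name": "arm_command", "arguments": {
  "rows": [
    [[0, 0, 0], [0, 0, 0]],
    [[0, 0, 0], [0, 0, 0]],
    [[0, 0, 0], [0, 0, 0]]
  ]
}}

```text
clock: 18.85
position: [391.8, -308.6, 103.5]
ee_rot: [0.993, 0.052, -0.103, 0.006]
contact_force: [0.1, -0.2, -1.4]
gripper_width: 28.7
grasp_force: 59.6
```

```bash
python3 above.py 32 1.7 7.6
```

```text
[ 391.8  -308.61  103.53] [ 0.1 -0.2 -1.4] ring est [ 391.9 -308.6   95.7] ring z axis tilt [-0.003  0.001  1.   ]
shift [-0.0125, -0.0024, -0.0025] turn [0.0005, -0.0009, 0.0005] | rows 0.1
side 89 0  
side 93 4 [ 377.  -321.1] [ 402.5 -310.1]
side 97 24 [ 376.7 -325. ] [ 399.4 -304.8]
side 101 22 [ 376.3 -329. ] [ 403.6 -299.8]
side 105 36 [ 376.8 -331.1] [ 405.9 -292.7]
side 109 51 [ 377.1 -331.8] [ 395.4 -289.6]
side 113 26 [ 381.7 -331.2] [ 399.2 -290.5]
top 89 0  
top 93 0  
top 97 1 [ 378.5 -299.5] [ 378.5 -299.5]
top 101 2 [ 376.2 -303.4] [ 382.4 -295.5]
top 105 40 [ 375.8 -321.8] [ 390.2 -295.5]
top 109 33 [ 377.6 -329.5] [ 389.5 -289.2]
top 113 3 [ 383.9 -331.4] [ 388.9 -287.3]
```

{"name": "arm_command", "arguments": {
  "rows": [
    [[-0.0125, -0.0024, -0.0025], [0, 0, 0]],
    [[-0.0125, -0.0024, -0.0025], [0, 0, 0]],
    [[-0.0125, -0.0024, -0.0025], [0, 0, 0]]
  ]
}}

```text
clock: 19.25
position: [388.0, -308.2, 104.1]
ee_rot: [0.993, 0.051, -0.104, 0.006]
contact_force: [-0.3, -0.4, -0.4]
gripper_width: 28.6
grasp_force: 59.6
```

```bash
python3 above.py 32 1.7 7.6 | grep -E "est|shift|side 10|top 10"
```

```text
[ 388.   -308.16  104.15] [-0.3 -0.4 -0.4] ring est [ 388.1 -308.1   96.4] ring z axis tilt [-0.001  0.     1.   ]
shift [0.0026, 0.0009, -0.0032] turn [0.0002, -0.0004, 0.0005] | rows 0.0
side 102 28 [ 373.3 -329.6] [ 399.2 -300.3]
side 106 35 [ 373.1 -330.2] [ 401.8 -291. ]
top 102 2 [ 372.2 -305.4] [ 378.4 -295.3]
top 106 47 [ 371.9 -329.5] [ 386.1 -295.3]
```

{"name": "arm_command", "arguments": {
  "rows": [
    [[0.009, 0, 0.04], [0, 0, 0]],
    [[0.018, 0, 0.08], [0, 0, 0]],
    [[0.027, 0, 0.12], [0, 0, 0]],
    [[0.03, 0, 0.137], [0, 0, 0]],
    [[0.03, 0, 0.137], [0, 0, 0]]
  ]
}}

```text
clock: 19.85
position: [387.5, -308.0, 67.9]
ee_rot: [0.993, 0.051, -0.105, 0.005]
contact_force: [-0.2, 0.3, 0.4]
gripper_width: 28.8
grasp_force: 59.6
```

{"name": "arm_command", "arguments": {
  "rows": [
    [[0.005, 0, 0.025], [0, 0, 0]],
    [[0.01, 0, 0.05], [0, 0, 0]],
    [[0.014, 0, 0.066], [0, 0, 0]],
    [[0.014, 0, 0.066], [0, 0, 0]],
    [[0.014, 0, 0.066], [0, 0, 0]]
  ]
}}

```text
clock: 20.35
position: [388.3, -308.3, 52.2]
ee_rot: [0.993, 0.051, -0.104, 0.006]
contact_force: [0.3, 0.4, -1.0]
gripper_width: 28.8
grasp_force: 59.6
```

```bash
python3 seat.py
```

```text
[ 388.26 -308.25   52.18] [ 0.3  0.4 -1. ] 28.84483091057935
11 131 353.9; 14 37 360.8; 17 33 361.5; 20 41 361.1; 23 92 361.1; 26 36 361.7; 29 31 367.1; 32 29 367.2; 35 35 367.3; 38 93 368.2; 41 4 381.3; 44 9 374.6; 47 17 372.8; 50 17 373.6; 53 22 373.2; 56 30 372.9; 59 38 373.2; 62 32 377.4; 65 37 378.0; 68 21 378.9; 71 31 378.2; 74 26 380.3; 77 35 380.1; 80 31 380.6; 83 27 382.2;
```

{"name": "arm_command", "arguments": {
  "rows": [
    [[0.0014, 0, 0.007], [0, 0, 0]],
    [[0.0029, 0, 0.0137], [0, 0, 0]],
    [[0.0029, 0, 0.0137], [0, 0, 0]],
    [[0.0029, 0, 0.0137], [0, 0, 0]]
  ]
}}

```text
clock: 20.8
position: [388.2, -308.2, 48.7]
ee_rot: [0.993, 0.051, -0.104, 0.005]
contact_force: [-0.0, 0.2, -0.4]
gripper_width: 28.5
grasp_force: 59.6
```

{"name": "arm_command", "arguments": {
  "rows": [
    [[0, 0, 0], [0, 0, 0]],
    [[0, 0, 0], [0, 0, 0]],
    [[0, 0, 0], [0, 0, 0]],
    [[0, 0, 0], [0, 0, 0]]
  ],
  "grip": 0.54
}}

```text
clock: 21.2
position: [388.3, -308.2, 48.8]
ee_rot: [0.993, 0.051, -0.104, 0.006]
contact_force: [0.4, 0.2, -1.4]
gripper_width: 46.2
grasp_force: 0.0
```

```bash
python3 seat.py
python3 - <<'E'
from goal import *
p=arm.read_state()["position"]; plan(p+[0,0,60],QP); CAP=np.array([530,-447.,0])
for c in ("top","side"):
    im,d=arm.get_image(c); P=cloud(c,d).reshape(-1,3); x=P[(np.linalg.norm(P[:,:2]-CAP[:2],axis=1)<30)]
    for a,b in ((5,24),(27,45),(38,45)):
        k=x[(x[:,2]>a)&(x[:,2]<b)]; print(c,a,len(k),k.min(0).round(1),k.max(0).round(1),((k.min(0)+k.max(0))/2).round(1))
    n=x[x[:,2]>30]; print(cv2.minEnclosingCircle(n[:,:2].astype(np.float32)))
E
```

```text
[ 388.27 -308.24   48.78] [ 0.4  0.2 -1.4] 46.18503597046663
11 137 352.8; 14 39 361.8; 17 35 361.3; 20 31 361.0; 23 97 360.6; 26 38 361.5; 29 32 367.8; 32 25 367.5; 35 33 367.7; 38 64 367.6; 41 15 367.9; 44 13 372.9; 47 12 373.0; 50 35 373.4; 53 39 372.9; 56 31 376.3; 59 41 375.8; 62 40 377.2; 65 27 378.2; 68 40 378.8; 71 28 379.4; 74 27 379.5; 77 33 380.6; 80 25 381.4; 83 32 381.4; shift [-0.0496, 0.0001, -0.2348] turn [0.0002, -0.0004, 0.0004] | rows 1.2
top 5 54 [ 517.5 -459.     5.2] [ 542.2 -432.4   24. ] [ 529.9 -445.7   14.6]
top 27 71 [ 522.3 -455.8   27.2] [ 540.5 -436.5   42.3] [ 531.4 -446.2   34.7]
top 38 55 [ 523.8 -455.8   38.1] [ 540.5 -437.3   42.3] [ 532.2 -446.6   40.2]
((531.681396484375, -446.19268798828125), 9.79228687286377)
side 5 145 [ 517.  -462.5    5.2] [ 544.  -436.5   24. ] [ 530.5 -449.5   14.6]
side 27 110 [ 521.  -457.6   27.4] [ 540.9 -436.6   42. ] [ 531.  -447.1   34.7]
side 38 55 [ 521.6 -455.9   38. ] [ 540.9 -436.6   42. ] [ 531.3 -446.3   40. ]
((530.8126220703125, -446.8763427734375), 11.7296724319458)
```

The small ring is seated: its top is at z≈54. The cap is at about (531,-446.5), and I'll take it by the knob with the tool straight down.

{"name": "arm_command", "arguments": {
  "rows": [
    [[-0.02, 0, -0.1], [0, 0, 0]],
    [[-0.047, 0, -0.22], [0, 0, 0]],
    [[-0.05, 0, -0.26], [0, 0.03, 0]],
    [[-0.05, 0, -0.28], [0, 0.066, 0]],
    [[-0.05, 0, -0.28], [0, 0.066, 0]]
  ],
  "grip": 0.42
}}

```text
clock: 21.85
position: [389.0, -308.0, 121.2]
ee_rot: [0.999, 0.051, 0.001, 0.0]
contact_force: [0.5, 0.1, 1.0]
gripper_width: 36.2
grasp_force: 0.0
```

```bash
cat >> goal.py <<'E'
Q0=qt(0); CAP=np.array([531.2,-446.5,0])
E
python3 - <<'E'
from goal import *
print(arm.read_state()["position"].round(1)); plan(CAP+[0,0,90],Q0)
E
```

```text
[ 389.  -308.   121.2]
shift [0.5095, 0.6086, 0.1265] turn [0.0002, -0.0007, -0.0003] | rows 4.0
```

{"name": "arm_command", "arguments": {
  "rows": [
    [[0.12, 0.14, 0], [0, 0, 0]],
    [[0.24, 0.29, 0.02], [0, 0, 0]],
    [[0.36, 0.43, 0.06], [0, 0, 0]],
    [[0.46, 0.56, 0.1], [0, 0, 0]],
    [[0.51, 0.609, 0.1265], [0, 0, 0]]
  ]
}}

```text
clock: 22.35
position: [534.6, -448.6, 85.4]
ee_rot: [0.999, 0.051, -0.002, 0.0]
contact_force: [-0.9, 0.6, -0.3]
gripper_width: 35.9
grasp_force: 0.0
```

{"name": "arm_command", "arguments": {
  "rows": [
    [[0, 0, 0], [0, 0, 0]],
    [[0, 0, 0], [0, 0, 0]],
    [[0, 0, 0], [0, 0, 0]]
  ]
}}

```text
clock: 22.65
position: [532.4, -445.5, 88.2]
ee_rot: [0.999, 0.052, -0.001, -0.0]
contact_force: [-0.2, 0.2, 0.8]
gripper_width: 36.0
grasp_force: 0.0
```

Run:
```python
from goal import *
s=arm.read_state();print(s["position"].round(1),s["contact_force"].round(1)); plan(CAP+[0,0,50],Q0); plan(CAP+[0,0,30.5],Q0)
```

```text
[ 532.4 -445.5   88.2] [-0.2  0.2  0.8]
shift [-0.005, 0.0033, 0.1529] turn [-0.0, 0.0006, 0.0006] | rows 0.8
shift [-0.0049, 0.0033, 0.2309] turn [-0.0, 0.0006, 0.0006] | rows 1.2
```

{"name": "arm_command", "arguments": {
  "rows": [
    [[-0.005, 0.003, 0.1], [0, 0, 0]],
    [[-0.005, 0.003, 0.15], [0, 0, 0]],
    [[-0.005, 0.003, 0.19], [0, 0, 0]],
    [[-0.005, 0.003, 0.231], [0, 0, 0]],
    [[-0.005, 0.003, 0.231], [0, 0, 0]]
  ]
}}

```text
clock: 23.15
position: [530.8, -446.5, 28.8]
ee_rot: [0.999, 0.052, -0.002, -0.001]
contact_force: [0.6, 0.5, -0.1]
gripper_width: 36.2
grasp_force: 0.0
```

{"name": "arm_command", "arguments": {
  "rows": [
    [[0, 0, 0], [0, 0, 0]],
    [[0, 0, 0], [0, 0, 0]],
    [[0, 0, 0], [0, 0, 0]],
    [[0, 0, 0], [0, 0, 0]],
    [[0, 0, 0], [0, 0, 0]]
  ],
  "grip": 0
}}

```text
clock: 23.65
position: [532.1, -447.4, 30.9]
ee_rot: [0.999, 0.052, -0.0, 0.001]
contact_force: [0.3, 0.9, 2.3]
gripper_width: 16.9
grasp_force: 58.7
```

{"name": "arm_command", "arguments": {
  "rows": [
    [[0, 0, -0.05], [0, 0, 0]],
    [[0, 0, -0.12], [0, 0, 0]],
    [[0, 0, -0.22], [0, 0, 0]],
    [[0, 0, -0.32], [0, 0, 0]],
    [[0, 0, -0.36], [0, 0, 0]]
  ]
}}

```text
clock: 24.15
position: [533.1, -448.1, 124.2]
ee_rot: [0.999, 0.052, 0.002, 0.002]
contact_force: [0.2, -0.6, -0.0]
gripper_width: 16.9
grasp_force: 58.6
```

Run:
```python
from goal import *
s=arm.read_state();p=s["position"];q=R.from_quat(s["ee_rot"]); print(p.round(1),s["contact_force"].round(1),s["gripper_width"])
for c in ("top","side"):
    im,d=arm.get_image(c); P=cloud(c,d).reshape(-1,3); t=q.inv().apply(P-p)
    x=t[(np.linalg.norm(t[:,:2],axis=1)<24)]
    for lo in range(-8,36,4):
        k=x[(x[:,2]>=lo)&(x[:,2]<lo+4)]; print(c,lo,len(k),(k[:,:2].min(0).round(1),k[:,:2].max(0).round(1)) if len(k) else "")
plan(np.array([388.6,-308.2,12+110.]),Q0)
```

```text
[ 533.1 -448.1  124.2] [ 0.2 -0.6 -0. ] 16.947931603306245
top -8 9 (array([-10.3, -19.1]), array([-4.4, 12.7]))
top -4 7 (array([-10.1, -15.1]), array([-8.1,  8.4]))
top 0 1 (array([-8. , -5.7]), array([-8. , -5.7]))
top 4 18 (array([-13.7,  -9.1]), array([-8.6,  9.9]))
top 8 11 (array([-13.2, -13.8]), array([-4.8,  8.6]))
top 12 6 (array([-13.9, -13.7]), array([-6.4,  0.4]))
top 16 8 (array([-14.9, -14.3]), array([-2.9,  5.3]))
top 20 3 (array([-13. , -13.7]), array([-4.1,  3.9]))
top 24 10 (array([-13.6, -14.8]), array([ 1. , -1.9]))
top 28 2 (array([-13. ,  -7.2]), array([-11.9,   3.5]))
top 32 0 
side -8 33 (array([-11., -15.]), array([ 5.4, 21. ]))
side -4 31 (array([-10.6, -13.7]), array([ 9.5, 16.2]))
side 0 16 (array([-10.8,  -1.8]), array([ 8.8, 13.6]))
side 4 54 (array([-13.5, -11.5]), array([10.4, 14.1]))
side 8 30 (array([-15.9,  -5.2]), array([11.1, 14.5]))
side 12 38 (array([-15.2,  -3.8]), array([ 8.3, 13.2]))
side 16 34 (array([-14.1,  -4.8]), array([ 9.2, 14.2]))
side 20 30 (array([-15.5,  -5.3]), array([ 9.4, 16. ]))
side 24 36 (array([-14.8,  -7.8]), array([11.6, 14. ]))
side 28 18 (array([-15.2,  -7. ]), array([ 6.1, 13.1]))
side 32 0 
shift [-0.5157, -0.6142, -0.0] turn [0.0009, -0.0008, 0.0005] | rows 4.0
```

The cap is held by the knob and centred. Over to the spindle.

{"name": "arm_command", "arguments": {
  "rows": [
    [[-0.12, -0.145, 0], [0, 0, 0]],
    [[-0.24, -0.29, 0], [0, 0, 0]],
    [[-0.36, -0.43, 0], [0, 0, 0]],
    [[-0.46, -0.55, 0], [0, 0, 0]],
    [[-0.5157, -0.614, 0], [0, 0, 0]]
  ]
}}

```text
clock: 24.75
position: [383.8, -305.2, 119.0]
ee_rot: [0.999, 0.052, -0.002, -0.001]
contact_force: [0.2, -0.7, -0.8]
gripper_width: 16.8
grasp_force: 58.8
```

{"name": "arm_command", "arguments": {
  "rows": [
    [[0, 0, 0], [0, 0, 0]],
    [[0, 0, 0], [0, 0, 0]],
    [[0, 0, 0], [0, 0, 0]]
  ]
}}

```text
clock: 25.05
position: [388.3, -308.1, 120.0]
ee_rot: [0.999, 0.052, -0.001, 0.0]
contact_force: [-0.2, 0.5, 0.1]
gripper_width: 17.0
grasp_force: 58.8
```

```bash
cat > capsee.py <<'E'
from goal import *
s=arm.read_state();p=s["position"]; print(p.round(2),s["contact_force"].round(1))
plan(np.array([388.7,-308.2,122.]),Q0); A=[]
for c,(a,b,e,f) in (("side",(250,130,350,230)),("top",(280,180,380,280))):
    im,d=arm.get_image(c); A.append(cv2.resize(im[b:f,a:e],(400,400),interpolation=cv2.INTER_CUBIC)); P=cloud(c,d).reshape(-1,3); x=P[(np.linalg.norm(P[:,:2]-p[:2],axis=1)<20)]
    for lo,hi in ((p[2]-29,p[2]-18),(p[2]-18,p[2]-7),(60,68)):
        k=x[(x[:,2]>=lo)&(x[:,2]<hi)]; print(c,round(lo),len(k),(k[:,:2].min(0).round(1),k[:,:2].max(0).round(1)) if len(k) else "")
cv2.imwrite("pics/g5.png",np.hstack(A))
E
python3 capsee.py
```

```text
[ 388.35 -308.13  119.98] [-0.2  0.5  0.1]
shift [0.0014, 0.0004, -0.0081] turn [0.0001, 0.0004, 0.0004] | rows 0.0
side 91 76 (array([ 373.2, -324. ]), array([ 400.7, -306.2]))
side 102 85 (array([ 373.6, -323.2]), array([ 401.8, -302.6]))
side 60 20 (array([ 383.9, -315. ]), array([ 393. , -304.2]))
top 91 0 
top 102 0 
top 60 0
```

View pics/g5.png

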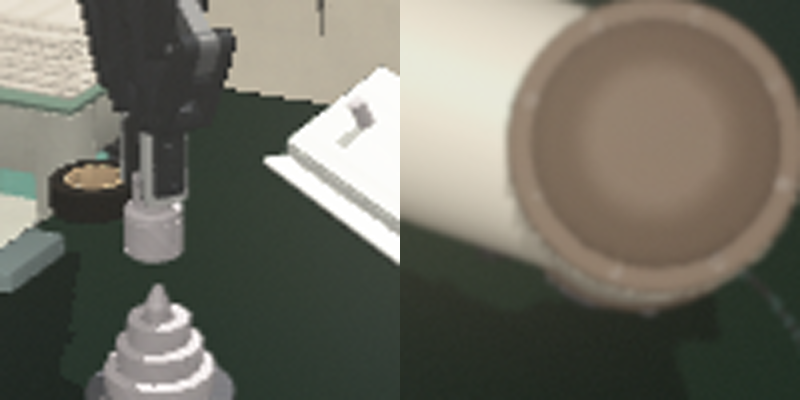

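The cap sits directly above the stacked rings and the spindle tip. Lowering it.

{"name": "arm_command", "arguments": {
  "rows": [
    [[0.002, 0, 0.03], [0, 0, 0]],
    [[0.002, 0, 0.06], [0, 0, 0]],
    [[0.002, 0, 0.09], [0, 0, 0]],
    [[0.002, 0, 0.09], [0, 0, 0]],
    [[0.002, 0, 0.09], [0, 0, 0]]
  ]
}}

```text
clock: 25.65
position: [388.0, -307.7, 97.5]
ee_rot: [0.999, 0.052, -0.001, 0.0]
contact_force: [-0.0, -0.3, -0.5]
gripper_width: 16.9
grasp_force: 58.8
```

{"name": "arm_command", "arguments": {
  "rows": [
    [[0, 0, 0.015], [0, 0, 0]],
    [[0, 0, 0.03], [0, 0, 0]],
    [[0, 0, 0.042], [0, 0, 0]],
    [[0, 0, 0.042], [0, 0, 0]],
    [[0, 0, 0.042], [0, 0, 0]]
  ]
}}

```text
clock: 26.15
position: [388.2, -307.7, 87.4]
ee_rot: [0.999, 0.052, -0.001, 0.0]
contact_force: [0.4, 0.0, -0.4]
gripper_width: 17.0
grasp_force: 58.8
```

```bash
python3 seat.py
```

```text
[ 388.16 -307.69   87.36] [ 0.4  0.  -0.4] 17.010425538984293
11 135 352.8; 14 38 361.2; 17 38 361.4; 20 35 361.3; 23 87 361.4; 26 47 363.9; 29 28 367.8; 32 25 367.3; 35 35 367.5; 38 74 368.5; 41 23 372.5; 44 19 373.1; 47 23 373.6; 50 27 373.1; 53 28 373.2; 56 19 373.7; 59 17 373.8; 62 22 373.7; 65 21 373.7; 68 17 373.7; 71 20 373.7; 74 22 372.7; 77 27 374.1; 80 30 374.3; 83 8 378.0;
```

{"name": "arm_command", "arguments": {
  "rows": [
    [[0, 0, 0.006], [0, 0, 0]],
    [[0, 0, 0.011], [0, 0, 0]],
    [[0, 0, 0.011], [0, 0, 0]],
    [[0, 0, 0.011], [0, 0, 0]]
  ]
}}

```text
clock: 26.6
position: [388.3, -307.7, 84.9]
ee_rot: [0.999, 0.052, -0.0, 0.0]
contact_force: [0.8, 0.4, 2.7]
gripper_width: 16.7
grasp_force: 58.9
```

{"name": "arm_command", "arguments": {
  "rows": [
    [[0, 0, 0], [0, 0, 0]],
    [[0, 0, 0], [0, 0, 0]],
    [[0, 0, 0], [0, 0, 0]],
    [[0, 0, 0], [0, 0, 0]]
  ],
  "grip": 0.42
}}

```text
clock: 27.0
position: [388.2, -307.7, 84.6]
ee_rot: [0.999, 0.052, -0.001, 0.0]
contact_force: [0.1, -0.1, 0.9]
gripper_width: 36.0
grasp_force: 0.0
```

{"name": "arm_command", "arguments": {
  "rows": [
    [[0, 0, -0.06], [0, 0, 0]],
    [[0, 0, -0.15], [0, 0, 0]],
    [[0, 0, -0.3], [0, 0, 0]],
    [[0, 0, -0.4], [0, 0, 0]],
    [[0, 0, -0.4], [0, 0, 0]]
  ]
}}

```text
clock: 27.5
position: [390.5, -308.8, 188.6]
ee_rot: [0.999, 0.052, 0.003, 0.002]
contact_force: [0.3, 0.1, -0.6]
gripper_width: 35.9
grasp_force: 0.0
```

```bash
python3 seat.py
python3 - <<'E'
from goal import *
A=[]
for c,(a,b,e,f) in (("side",(240,150,340,250)),("top",(280,180,380,280))):
    im,d=arm.get_image(c); A.append(cv2.resize(im[b:f,a:e],(400,400),interpolation=cv2.INTER_CUBIC))
cv2.imwrite("pics/g6.png",np.hstack(A))
E
```

```text
[ 390.47 -308.81  188.59] [ 0.3  0.1 -0.6] 35.86524480232569
11 131 354.0; 14 37 361.2; 17 38 361.2; 20 34 361.2; 23 85 361.4; 26 48 361.8; 29 27 367.0; 32 31 367.5; 35 30 367.8; 38 77 368.0; 41 17 373.6; 44 26 373.4; 47 18 373.0; 50 28 373.7; 53 25 373.7; 56 19 373.8; 59 21 373.8; 62 18 374.0; 65 22 373.5; 68 26 373.4; 71 16 374.6; 74 25 373.6; 77 37 373.4; 80 15 377.9; 83 14 377.6;
```

View pics/g6.png

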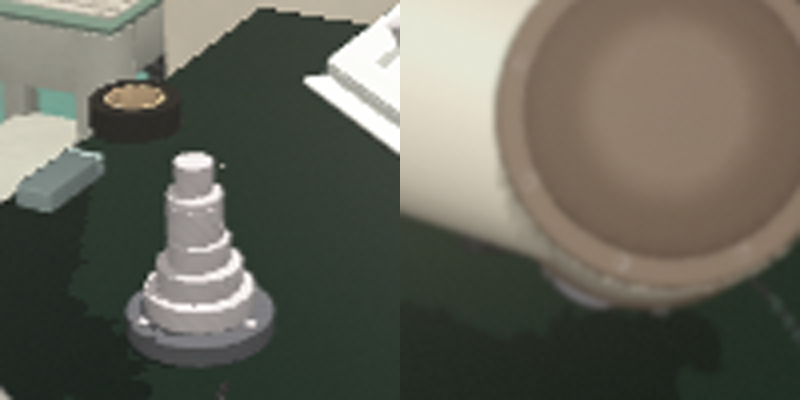

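The picture shows large, medium and small rings and the cap seated upright on the grey foot, with the gripper clear above. Handing in.

```bash
python3 -c "
from bench import arm
print(arm.job_done())"
```

```text
the job is handed in; nothing more can be done
None
```

The large, medium and small rings and the end cap are on the spindle in that order, fully down by the last side-camera check and released, and the job is handed in at about 27 s of the 72 s allowed; no verdict came back.

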